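# Tighten the loose bolt of the breakfast shelf

### The arm

A 6-joint arm with a two-finger parallel gripper is mounted at the origin on the work surface. World frame = base frame: x ahead of the robot, y to its left, z up, the work surface at z = 0. Lengths are in mm, angles in rad, forces in N, time in s.
With the tool pointing down it reaches from about 275 to 725 mm from the base axis. Payload 15.9 kg.
Tool frame: the origin (TCP) lies at the very end of the fingers, on their centre line; the grasp point (between the pads) lies 19 mm behind it (robot.tcp_to_grasp is the distance from the TCP to the grasp point, in mm); z points along the fingers, y is the line along which they close (so a half turn about z gives the same grasp; the last joint's range is limited). The gripper opens to 85 mm and grips with 20 to 120 N. Pads are 22 mm wide; open, the fingers measure 114 mm over their backs; the gripper's body (76 mm by 85 mm) begins 54 mm behind the grasp point. The pads swing forward as they close: fully open they stand 13 mm farther back than shut.
Start: joints at [1.336, 0.213, -0.034, 1.323, 0, 1.571], TCP at [116.319, 486.267, 231.306] pointing down, gripper open.
Joint ranges: [-2.98, 2.98], [-0.74, 1.72], [-1.14, 1.35], [-2.1, 2.04], [-1.57, 1.44], [-3.14, 3.14]. Speed limits (rad/s): [1.89, 1.89, 2.39, 2.57, 3.14, 3.14].

### API

Orientations are given as a unit quaternion [w, x, y, z].
In Python, from rig import robot, vision gives the robot as it stands.
- The arm moves only by the tool send_rows, never from a script. Its argument "deltas" is a list that holds one entry, the list of rows, each a list of 6 numbers: the shift along the tool's x, y, z as a fraction of full scale, then the turn, a rotation vector about the tool's x, y, z as a fraction of full scale. In form: [[[tx, ty, tz, ax, ay, az], ...]]. A call has 1 to 20 rows; each row is the pose to reach, as a shift and turn from the pose commanded when the call began, along the tool's axes at that moment; what a row does not reach only later rows make up. Full scale, the value 1, is 0.4 m for a shift and 30 degrees for a turn. A row lasts 1/10 s, in which the tool goes at most 50 mm and 8.59 degrees, less where a joint would pass 70% of its speed; a pose out of reach is approached as far as the arm can. A call with a number of a shift or a turn outside -1 to 1 is refused whole. A call with a gripper value outside its range is refused whole. "gripper" is the finger opening in mm, from 0 to 85.4, set as the call begins (left out, the last holds). The fingers move at their own pace and stop on an object; the grip force is fixed at half the most. Time passes only in rows, so rows that repeat a pose let the fingers close. It gives the time, the measured TCP pose, the force, the opening and the grip force at its end, in the units of the state.
- robot.state(): the state, without advancing time (a new reading comes with each control period).
- vision.snapshot(name): name is "side" or "top"; returns the picture (420x560x3 uint8, blue, green, red); there is no depth.
- vision.get_calibration(name): a dict with "mtx" (3x3 intrinsics, pixels), "rvec" (rotation vector, rad) and "tvec" (3), from world to camera coordinates, as OpenCV has them. Camera axes: x right, y down, z forward; pixel columns grow to the right and rows downward; lengths in mm; the calibration is good to about 2 mm. A picture is of the moment at which its call begins. get_calibration takes no time and is no camera call.
- robot.finish_job(): hands the job in; it is judged then, once.
Trained networks look in the newest picture that a camera, given by its name, has taken for a name from the list of things; names that differ only in an ending like _2 or _b are one class to them, and where a whole thing is asked for, a point or a joint stands for the part that bears it (a point fixed in the world has none). Each returns a list of dicts, best first, with "score" (0 to 1); they miss things now and then, are a little off and sometimes report something else, mostly with a low value. They report only what shows in the picture. A call takes as long as a camera call.
- vision.find_in(label, camera): "extent" ([left, top, width, height] in pixels, round what is visible of it).
The state is a dict: "time_s": time; "joint_pos": joint angles; "joint_vel": joint speeds; "effort": joint torques, N m; "tcp_pos": TCP position; "orientation": TCP orientation; "force": force on the tool from outside, world axes, zero at the start; "moment": the same for the moment, N m; "opening": finger opening in mm; "finger_force": force on a finger pad.
Only numpy, scipy, OpenCV 4.12 (cv2) and the standard library are available. Lean on these libraries where they do the work, as an engineer would, in place of code of your own. Each camera call takes 0.05 s, during which the arm holds its last target. There are 200 camera calls.

### The job

One of the two bolts that hold down the raised breakfast shelf is still loose: the one in the open hole, the other already has its cover cap on. Take the bigger hex key out of the wooden stand, feel it down into the bolt's hex socket and turn the bolt clockwise until it comes up hard against its stop; it needs about half a turn, so you will have to re-grip the key after a quarter turn or so. Then let go and leave the key standing in the bolt, without disturbing the jar, the bowl or the small key.

Things in the scene. Friction and masses are not known exactly. Their poses are not given: they have to be found in the camera images.
- shelf: Fixed raised shelf: oak board 160 x 400 x 36 mm on two round aluminium posts (50 mm thick, 90 mm flanges). Origin on the worktop under its centre, z up, y along the board; board top 120 mm above the origin. Two vertical 33 mm round holes at y = -150 and +150 mm, one open with the loose bolt in it, one under a low grey cap (42 mm wide, 6.5 mm high); which is which varies.
- socket (a point): The loose bolt: centre of the mouth of its hex socket, in the flat top of the 30 mm round steel bolt head, which lies inside the 33 mm hole, 6.6 mm (joint 0) to 8 mm (tight) below the board's top, 113 to 112 mm above the worktop. The hexagon is 17 mm across flats, 18 mm deep, upright, with a flat closed bottom. z up; x points at the middle of one of its six flats (x turns with the bolt).
- bolt (a joint): Turn of the loose bolt about its vertical axis, rad; grows clockwise seen from above. Starts between 0 and 1.0, hard stop (tight) at 3.5. Turns stiffly (about 0.15 N m) and stays where it is left; turned in it sinks 0.4 mm per rad.
- key: Bigger of two loose hex keys upright in the stand, 0.14 to 0.28 kg. Origin at its lower tip's centre, z up the shaft. Steel hex shaft 16 mm across flats, 0 to 55 mm (last 3 mm tapered), then a black square grip 34 x 34 mm, 55 to 115 mm. x and y are normal to the grip's sides, x also to two flats of the shaft. In the socket it may lean 3 degrees and has 7 degrees of play either way.
- small_key: Smaller loose hex key (10 mm shaft, grip 24 x 24 mm, 97 mm tall) standing in the same stand; too thin for the bolt, leave it. Origin at its lower tip, z up.
- stand: Fixed wooden stand 190 x 70 x 45 mm, origin under its centre, x along its length, z up. Round upright holes 34 mm deep: 22 mm wide at x = -50 mm (bigger key), 15 mm wide at x = +45 mm (smaller key).
- jar: Loose white lidded jar, 75 mm wide, 97 mm tall with its ring knob, standing on the middle of the shelf board. Origin under its centre.
- bowl: Loose white bowl 116 mm wide, 50 mm high, on the worktop under the middle of the shelf. Origin under its centre.

How it is judged:
By the outcome, as a careful person would: the job done as asked, in the order asked, and still so for the second after the job is handed in, with the robot touching nothing.
It also fails if it takes over 61 s, if anything falls off the work surface, if the arm or the gripper's body presses on something with over 40 N, if the wrist force passes 120 N, or if a joint passes its speed limit or range.

## Working session

There is one attempt and no reset: what is moved stays moved. The work goes in short steps, Python scripts to look and compute and a tool call to move; the robot and the scene stay as the last step left them, time stands still between calls to the robot, and variables do not carry over. Pictures are saved under pics/ and viewed, at most 10 in all, crops included, and the job is handed in when it is done.

Besides the shell and the picture viewer there is one more tool, called by a JSON object that holds its "op" and its "data", one argument or row to a line. send_rows: Moves the arm, as the interface text tells. Its arguments: {"type":"object","properties":{"deltas":{"type":"array","items":{"type":"array","items":{"type":"array","items":{"type":"number","minimum":-1,"maximum":1}}}},"gripper":{"type":"number"}},"required":["deltas"]}

```bash
ls; mkdir -p pics; python3 - <<'E'
from rig import robot, vision
import cv2
s=robot.state(); print(s['time_s'],s['tcp_pos'],s['orientation'],s['opening'])
for n in('top','side'):
    cv2.imwrite(f'pics/{n}0.png',vision.snapshot(n))
    c=vision.get_calibration(n);print(n,c)
    for l in('shelf','socket','key','small_key','stand','jar'):
        print(l,[( [round(v) for v in d['extent']],round(d['score'],2)) for d in vision.find_in(l,n)[:3]])
E
```

```text
pics
0.0 [116.25019953 485.95340244 230.82083997] [-4.78253635e-05  1.17128865e-01  9.93116575e-01 -5.43059849e-04] 85.53217240149714
top {'mtx': array([[457.06289464,   0.        , 272.36410506],
       [  0.        , 457.06289464, 206.08807462],
       [  0.        ,   0.        ,   1.        ]]), 'rvec': array([ 2.16039715, -2.1781914 ,  0.06501218]), 'tvec': array([  58.77701993,  556.11225458, 1039.88475534])}
shelf [([220, 159, 207, 116], 0.82)]
socket [([382, 197, 14, 17], 0.68)]
key [([130, 253, 25, 13], 0.84)]
small_key [([138, 210, 17, 11], 0.52)]
stand [([134, 194, 38, 84], 0.91)]
jar [([309, 186, 37, 39], 0.76), ([136, 194, 34, 83], 0.35)]
side {'mtx': array([[471.14382091,   0.        , 279.52143594],
       [  0.        , 471.14382091, 205.49812654],
       [  0.        ,   0.        ,   1.        ]]), 'rvec': array([ 2.16812309, -0.98794389,  0.39462856]), 'tvec': array([-314.97468679,  381.07910874,  685.20924985])}
shelf [([205, 168, 233, 154], 0.95)]
socket [([386, 252, 17, 14], 0.52)]
key [([142, 153, 27, 41], 0.57), ([386, 256, 14, 12], 0.37)]
small_key [([178, 142, 19, 28], 0.52)]
stand [([132, 154, 86, 64], 0.74)]
jar [([306, 181, 44, 57], 0.82)]
```

```bash
python3 - <<'E'
import cv2,numpy as np
for n,rs in(('top',[(115,180,70,105),(350,170,70,70)]),('side',[(120,125,110,100),(360,225,70,60)])):
    im=cv2.imread(f'pics/{n}0.png'); t=[]
    for x,y,w,h in rs:
        c=im[y:y+h,x:x+w]; t.append(cv2.resize(c,None,fx=290/h,fy=290/h,interpolation=cv2.INTER_CUBIC))
    r=np.hstack(t)
    r=r[:, :800]; 
    globals()['r'+n]=r
w=max(rtop.shape[1],rside.shape[1])
o=np.zeros((590,w,3),np.uint8);o[:290,:rtop.shape[1]]=rtop;o[300:,:rside.shape[1]]=rside
cv2.imwrite('pics/crops.png',o);print(o.shape)
E
```

```text
(590, 657, 3)
```

View pics/top0.png

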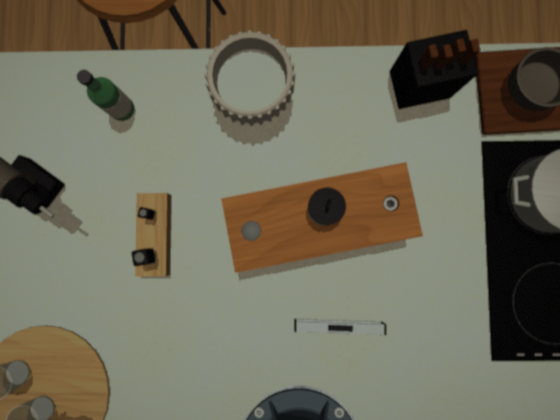

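View pics/crops.png

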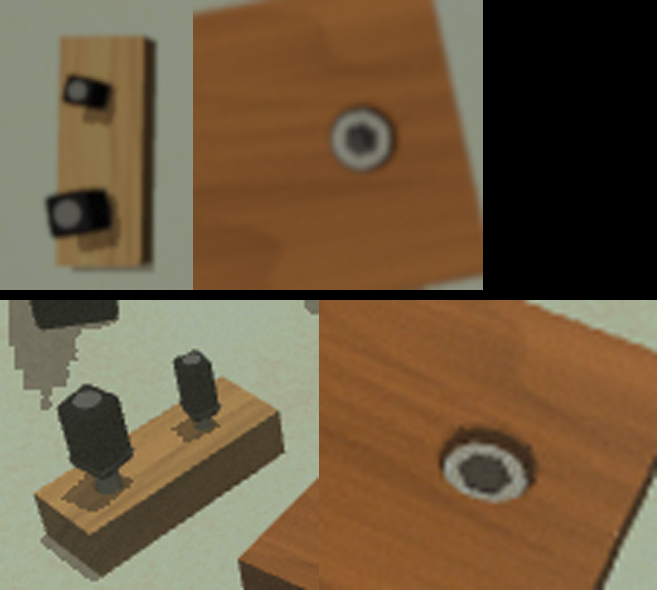

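The top view shows the stand at about (152,235) with the bigger key at its lower end (143,258). The open hole with its bright bolt ring is at (391,204), the capped hole at (251,231), and the jar at (327,206) in the middle of the board. Next I'll fit the poses.

```bash
cat > h.py <<'E'
import cv2,numpy as np
from scipy.optimize import minimize
from scipy.spatial.transform import Rotation as R
from rig import robot,vision
C={n:vision.get_calibration(n) for n in('top','side')}
def proj(n,P):
    c=C[n];return cv2.projectPoints(np.asarray(P,float).reshape(-1,1,3),c['rvec'],c['tvec'],c['mtx'],None)[0].reshape(-1,2)
def back(n,uv,z):
    c=C[n];Rm=cv2.Rodrigues(c['rvec'])[0];d=Rm.T@np.linalg.inv(c['mtx'])@np.array([*uv,1.]);o=-Rm.T@np.asarray(c['tvec']).ravel()
    return o+d*(z-o[2])/d[2]
def hullmask(uv,x0,y0,w,h,s=8):
    m=np.zeros((h*s,w*s),np.uint8);q=cv2.convexHull(uv.astype(np.float32)).reshape(-1,2)
    q=((q-[x0,y0]+.5)*s*16-8).round().astype(np.int32)
    cv2.fillConvexPoly(m,q,255,shift=4);return cv2.resize(m,(w,h),interpolation=cv2.INTER_AREA)/255.
def box(a,b,z0,z1):
    return np.array([[x,y,z] for x in(-a,a) for y in(-b,b) for z in(z0,z1)],float)
E
cat > fit.py <<'E'
from h import *
ims={n:cv2.imread(f'pics/{n}0.png').astype(float) for n in C}
def run(rois,soft,model,p0,step):
    def cost(p):
        e=0
        for n,(x,y,w,h) in rois.items():
            e+=np.abs(hullmask(proj(n,model(p)),x,y,w,h)-soft(ims[n][y:y+h,x:x+w])).sum()
        return e
    best=None
    for k in range(3):
        S=np.vstack([p0]+[np.array(p0)+np.eye(len(p0))[i]*step[i] for i in range(len(p0))])
        r=minimize(cost,p0,method='Nelder-Mead',options=dict(initial_simplex=S,maxiter=600));p0=r.x;step=-np.array(step)*.6
    return r.x,r.fun
# shelf board top: corners from orange mask
def brd(p):return np.vstack([(R.from_euler('z',p[2]).apply(box(80,200,84,120)))+[p[0],p[1],0]])
def ssoft(c):
    hsv=cv2.cvtColor(c.astype(np.uint8),cv2.COLOR_BGR2HSV);m=(((hsv[...,0]<22)&(hsv[...,1]>95))*255).astype(np.uint8)
    m=cv2.morphologyEx(cv2.copyMakeBorder(m,60,60,60,60,cv2.BORDER_CONSTANT),cv2.MORPH_CLOSE,cv2.getStructuringElement(cv2.MORPH_ELLIPSE,(45,45)))[60:-60,60:-60];return m/255.
c0=back('top',(322,217),120);a=back('top',(391,204),112);b=back('top',(251,231),124)
yaw=np.arctan2(*(b-a)[[1,0]])-np.pi/2;print('board guess',c0,np.degrees(yaw))
for rr in ({'top':(210,150,225,130)},):
    p,f=run(rr,ssoft,brd,[c0[0],c0[1],yaw],[6,6,.03]);print('shelf',p.round(2),np.degrees(p[2]),f)
    for s in(-150,150):print(s,(R.from_euler('z',p[2]).apply([0,s,113])+[p[0],p[1],0]).round(1))
for n in C:
    x0,y0=(391,204) if n=='top' else (392,258)
    g=cv2.cvtColor(ims[n].astype(np.uint8),cv2.COLOR_BGR2HSV)
    w=12;cr=g[y0-w:y0+w+1,x0-w:x0+w+1].astype(float);m=((cr[...,1]<70)).astype(np.uint8)
    l,lab,st,ce=cv2.connectedComponentsWithStats(m);k=1+np.argmax(st[1:,4])
    ys,xs=np.nonzero(lab==k);e=cv2.minAreaRect(cv2.convexHull(np.c_[xs,ys].astype(np.float32)));print(n,st[k],'bolt',back(n,np.array(e[0])+[x0-w,y0-w],112.8).round(1),e)
# key
def key(p):
    rot=R.from_euler('z',p[2])
    P=rot.apply(box(17,17,55,115));P=R.from_rotvec([p[3],p[4],0]).apply(P);return P+[p[0],p[1],11]
def ksoft(c):
    v=c.max(2);return np.clip((95-v)/45,0,1)
k0=back('top',(142,258),126)
print('k0',k0)
for i0 in (0.2,-.4):
  p,f=run({'top':(125,240,35,30),'side':(135,145,36,42)},ksoft,key,[k0[0],k0[1],i0,0,0],[5,5,.3,.05,.05])
  top=key(p)[1::2].mean(0);print('key',p.round(3),f,'topcentre',top.round(1),'yaw',np.degrees(p[2])%90)
E
python3 fit.py
```

```text
board guess [524.66585644 -52.18063821 120.        ] 10.537034061424166
shelf [ 5.2486e+02 -4.9640e+01  1.9000e-01] 10.679105689253879 165.0078431372549
-150 [ 552.7 -197.   113. ]
150 [497.1  97.8 113. ]
top [  5   4  14  15 160] bolt [ 553.5 -197.1  112.8] ((11.0, 11.0), (14.142135620117188, 12.727920532226562), 45.0)
side [  6   9  17  12 153] bolt [ 553.9 -195.   112.8] ((14.0, 14.5), (11.0, 16.0), 90.0)
k0 [441.56638449 325.91352934 126.        ]
key [ 4.44378e+02  3.31719e+02  2.20000e-02  1.40000e-02 -7.00000e-03] 221.32679738562092 topcentre [443.6 330.1 126. ] yaw 1.240368998173919
key [ 4.43060e+02  3.36209e+02  1.33000e-01  6.30000e-02 -1.00000e-03] 213.67712418300653 topcentre [442.9 329.  125.8] yaw 7.606589342803548
```

View pics/side0.png

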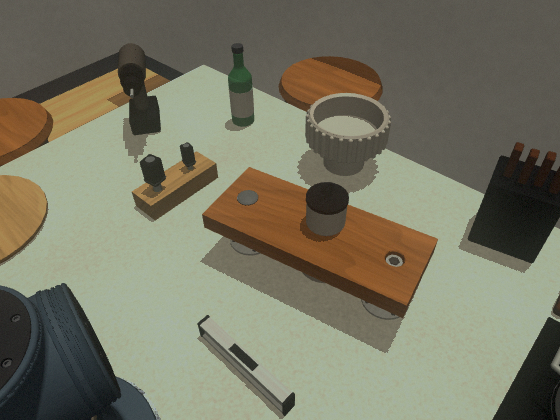

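The side view confirms the layout: key grip at about (152,168), small key at (187,155), bolt at (394,260). The key mask needs improving because of the grey disc on its top.

```bash
cat > fit2.py <<'E'
import io,contextlib
with contextlib.redirect_stdout(io.StringIO()):
    from fit import *
np.set_printoptions(linewidth=250)
print(ims['top'][246:272,128:164].max(2).astype(int))
print(ims['side'][150:190,138:168].max(2).astype(int))
E
python3 fit2.py
```

```text
[[144 144 144 144 144 144 141 138 138 138 138 139 139 138 139 138 137 136 136 136 135 135 135 136 136 137 137 135 134 135 136 137 137 134 135 139]
 [145 145 144 144 144 144 141 137 138 138 137 136 135 135 134 131 126 124 124 122 118 117 118 119 120 127 134 135 135 136 136 137 136 134 135 138]
 [144 144 144 144 144 143 139 135 134 133 130 123 117 115 111 106  96  91  91  87  78  75  77  81  85 105 129 134 136 137 136 137 136 133 135 138]
 [144 144 144 143 141 136 126 117 114 110 105  91  78  72  66  57  49  47  44  38  33  27  32  36  45  80 117 128 134 137 136 137 135 134 135 138]
 [144 144 143 136 123 110  94  78  71  62  56  47  39  33  29  25  24  21  14   6   5   8   7   7  21  59  95 112 124 134 136 136 135 133 135 138]
 [144 144 138 118  87  62  48  37  35  31  31  34  32  29  25  24  21  19  10   7   3   6   4   5  12  39  70  91 110 130 136 136 134 133 135 138]
 [143 142 133  98  52  27  21  26  35  46  54  59  54  45  34  26  23  19  14   8   5   6   4   5   7  31  57  80  99 123 135 136 134 133 135 138]
 [144 143 131  93  44  21  25  37  56  69  77  80  75  69  54  35  27  
[... 2214 characters left out ...]
5  93  91  91  91  93  95  92  89  96 112 133 138 135 131 133 137]
 [144 144 144 144 144 144 139 139 138 138 138 138 138 138 133 117 104 100  99  96  96  97  97  98 103 112 111 109 114 123 135 139 136 131 133 137]
 [143 144 144 144 144 143 138 138 138 138 138 139 138 138 136 128 111 105 103 103 106 114 116 117 122 129 127 125 129 135 138 138 136 130 133 137]
 [144 144 144 144 144 143 138 138 139 138 138 138 139 139 138 133 124 120 120 120 124 132 133 134 135 136 131 129 134 138 139 138 135 130 133 137]]
[[114 114 113 ... 170 175 175]
 [116 115 112 ... 176 176 173]
 [115 113 115 ... 174 175 172]
 ...
 [164 159 159 ...  95 156 154]
 [163 157 155 ... 155 153 148]
 [157 157 161 ... 156 154 152]]
```

```bash
cat > fit2.py <<'E'
import io,contextlib
with contextlib.redirect_stdout(io.StringIO()):
    from fit import *
def ksoft(c):
    v=c.max(2);s=np.clip((78-v)/36,0,1);m=(s>.5).astype(np.uint8)
    cs,_=cv2.findContours(m,cv2.RETR_EXTERNAL,cv2.CHAIN_APPROX_NONE);q=max(cs,key=cv2.contourArea)
    f=np.zeros_like(m);cv2.drawContours(f,[q],-1,1,-1);inner=cv2.erode(f,np.ones((3,3)));out=cv2.dilate(f,np.ones((3,3)))
    return np.maximum(s,inner)*out
for rr in ({'top':(125,240,35,30),'side':(135,145,36,42)},{'top':(125,240,35,30)},{'side':(135,145,36,42)}):
  for i0 in (.1,-.3):
    p,f=run(rr,ksoft,key,[443,332,i0,0,0],[5,5,.2,.05,.05])
    P=key(p);print('key',list(rr),p.round(3),round(f,1),'top',P[1::2].mean(0).round(1),'bot',P[::2].mean(0).round(1),'yaw',np.degrees(p[2]).round(1))
# stand top (z=45) by hull of light wood mask, top view
def stand(p):return R.from_euler('z',p[2]).apply(box(95,35,0,45))+[p[0],p[1],0]
def wsoft(c):
    hsv=cv2.cvtColor(c.astype(np.uint8),cv2.COLOR_BGR2HSV);m=(((hsv[...,0]<25)&(hsv[...,1]>80))*255).astype(np.uint8)
    return cv2.morphologyEx(m,cv2.MORPH_CLOSE,np.ones((15,15)))/255.
for rr in ({'top':(118,182,64,106)},{'top':(118,182,64,106),'side':(122,140,106,86)}):
    p,f=run(rr,wsoft,stand,[430,310,np.pi/2],[5,5,.1])if 0 else run(rr,wsoft,stand,[480,312,np.pi/2],[5,5,.1])
    print('stand',p.round(2),f,[(R.from_euler('z',p[2]).apply([s,0,45])+[p[0],p[1],0]).round(1) for s in(-50,45)])
E
python3 fit2.py
```

```text
key ['top', 'side'] [4.43168e+02 3.34519e+02 1.00000e-03 4.40000e-02 8.00000e-03] 201.5 top [444.1 329.5 125.9] bot [443.6 332.1  65.9] yaw 0.0
key ['top', 'side'] [4.42683e+02 3.37264e+02 1.90000e-02 7.70000e-02 1.10000e-02] 195.5 top [443.9 328.5 125.7] bot [443.3 333.1  65.8] yaw 1.1
key ['top'] [ 4.42697e+02  3.37714e+02  1.98000e-01  8.10000e-02 -2.00000e-03] 37.9 top [442.5 328.5 125.6] bot [442.6 333.3  65.8] yaw 11.3
key ['top'] [ 4.45179e+02  3.38766e+02  1.83000e-01  8.90000e-02 -2.00000e-02] 37.8 top [442.9 328.6 125.5] bot [444.1 333.9  65.8] yaw 10.5
key ['side'] [ 4.44975e+02  3.35674e+02 -1.86000e-01  5.20000e-02 -2.20000e-02] 124.9 top [442.5 329.7 125.8] bot [443.8 332.8  65.9] yaw -10.6
key ['side'] [ 4.42356e+02  3.31793e+02 -1.98000e-01  1.40000e-02  5.00000e-03] 128.9 top [443.  330.2 126. ] bot [442.6 331.   66. ] yaw -11.3
stand [493.48 332.53   3.13] 128.88235294117646 [array([543.5, 332.1,  45. ]), array([448.5, 332.9,  45. ])]
stand [514.96 271.39   1.52] 4233.717647058824 [array([512.3, 221.5,  45. ]), array([517.3, 316.3,  45. ])]
```

```bash
python3 - <<'E'
import cv2
v=cv2.imread('pics/side0.png')[148:196,138:172].max(2)
for i,r in enumerate(v):print(148+i,' '.join(f'{x:3d}' for x in r))
E
```

```text
148 118 112 115 114 116 175 175 176 173 175 176 172 168 171 173 168 169 171 169 170 174 175 177 175 174 174 176 174 173 171 172 172 175 176
149 115 113 109 116 114 114 174 175 173 173 172 175 175 173 170 173 174 175 174 174 177 175 177 176 172 170 170 171 170 172 173 173 170 174
150 114 114 113 115 112 117 174 176 172 169 164 171 171 175 175 173 173 178 176 176 178 178 175 173 172 169 171 170 175 175 173 172 176 175
151 116 115 112 114 115 118 175 176 176 172 171 173 175 174 172 172 170 175 173 171 171 174 172 170 171 171 176 176 176 173 177 175 174 171
152 115 113 115 114 112 173 177 177 174 176 174 174 173 169 171 170 174 171 170 171 171 173 178 176 174 171 175 174 175 172 170 172 173 175
153 115 113 113 114 113 174 175 175 176 176 171 170 167 165 169 171 178 174 173 173 173 174 174 176 171 170 178 175 177 174 172 170 171 172
154 115 115 115 116 115 174 175 173 173 171 103  69  71  97 171 172 174 174 173 177 175 177 175 176 174 173 176 177 176 177 174 178 176 175
155 170 174 173 173 174 177 176 173 176 102  51  50  46  49  47  69 134 168 170 173 178 176 176 173 169 171 175 177 177 
[... 4919 characters left out ...]

191 159 161 162 163 168 109 109 113 112 103 104 100 101 103 101  97  77  74  71  71  72  81 100 103 160 157 151 148 143 146 150 155 159 162
192 160 160 164 168 112 109 113 109 106 101  99 102 101 102 104 103 104  99  96  98  99 100 103 159 154 150 145 142 149 154 159 159 162 115
193 162 165 168 107 111 108 108 105 104 103 102 103 104 103 103 102  98  92  96  99 103 104 160 153 146 142 147 150 154 158 160 161 113  74
194 168 164 167 167 164 106 109 109 101 100 101 102 103 105 100  97  97  98  99 102 160 159 151 146 144 146 154 158 159 157 116  75  72  71
195 167 165 166 165 166 166 166 159 104 103 102 104 103  97  92  93  98 103 104 104 155 149 142 146 149 155 160 160 137  96  76  70  73  68
```

```bash
cat > fit3.py <<'E'
from h import *
from scipy.optimize import least_squares
# side: hull corners measured (col,row)
obs={'side':[((1,1),(149,153.6)),((0,1),(139.5,162)),((0,0),(144.5,181.5))],}
side=np.array([[148.5,153.5],[139.6,162],[144,180],[153.5,186],[165.5,177],[160.2,158.5]])
top=np.array([[131.6,251],[133.6,264.8],[149.5,248],[153,262]])
print('tmp',proj('side',[[443.5,332,66],[443.5,332,126]]),proj('top',[[443.5,332,66],[443.5,332,126]]))
P=lambda p:R.from_rotvec([p[3],p[4],0]).apply(R.from_euler('z',p[2]).apply(box(17,17,55,115)))+[p[0],p[1],11]
for y in(-10,0,10):print(y,proj('side',P([443.5,332,np.radians(y),0,0])).round(1).tolist(),'\n',proj('top',P([443.5,332,np.radians(y),0,0])).round(1).tolist())
E
python3 fit3.py
```

```text
tmp [[155.39890962 181.06018047]
 [149.68920837 159.66526782]] [[147.5507596  256.2882217 ]
 [139.12812257 257.09095211]]
-10 [[152.1, 188.4], [146.1, 167.0], [144.8, 180.4], [138.6, 159.0], [166.1, 181.7], [160.8, 160.3], [158.6, 173.9], [153.1, 152.6]] 
 [[153.6, 265.2], [145.5, 266.5], [138.7, 262.6], [129.7, 263.8], [156.4, 250.0], [148.6, 250.4], [141.5, 247.4], [132.8, 247.7]]
0 [[154.0, 188.4], [148.1, 167.0], [144.3, 181.6], [138.2, 160.3], [166.4, 180.5], [161.2, 159.1], [156.7, 173.9], [151.2, 152.6]] 
 [[155.0, 263.9], [147.1, 265.2], [139.8, 264.0], [130.9, 265.3], [155.2, 248.6], [147.3, 248.9], [140.1, 248.7], [131.2, 249.0]]
10 [[156.0, 188.2], [150.2, 166.8], [144.2, 182.9], [138.0, 161.5], [166.5, 179.2], [161.3, 157.8], [154.8, 174.1], [149.2, 152.8]] 
 [[156.3, 262.5], [148.4, 263.7], [141.3, 265.2], [132.4, 266.6], [153.8, 247.4], [145.8, 247.6], [138.9, 250.1], [129.9, 250.5]]
```

```bash
cat >> h.py <<'E'
def Q(q):return R.from_quat([q[1],q[2],q[3],q[0]])
def down(deg):  # tool pointing down, tool x at deg (world)
    x=np.array([np.cos(np.radians(deg)),np.sin(np.radians(deg)),0]);z=np.array([0,0,-1.])
    return R.from_matrix(np.c_[x,np.cross(z,x),z])
def plan(pos,deg,cur=None):
    s=robot.state()
    p0,r0=(s['tcp_pos'],Q(s['orientation'])) if cur is None else (np.array(cur[0]),down(cur[1]))
    rv=(r0.inv()*down(deg)).as_rotvec()
    print('row',(r0.inv().apply(np.array(pos)-p0)/400).round(4).tolist(),(np.degrees(rv)/30).round(4).tolist())
def st():
    s=robot.state();x=Q(s['orientation']).as_matrix()
    print('t',round(s['time_s'],2),'tcp',np.round(s['tcp_pos'],1),'yawx',np.degrees(np.arctan2(x[1,0],x[0,0])).round(2),'tz',x[:,2].round(4),'F',np.round(s['force'],1),'M',np.round(s['moment'],2),'op',round(s['opening'],1),'ff',np.round(s['finger_force'],1),'j',np.round(s['joint_pos'],2))
E
python3 -c "
from h import *
st();plan([443.5,331.5,200],196.6)"
```

```text
t 0.7 tcp [116.3 486.3 231.3] yawx 166.55 tz [ 0.e+00  1.e-04 -1.e+00] F [-0.4 -0.1  0.4] M [-0.02  0.02 -0.05] op 85.4 ff 0.0 j [ 1.34  0.21 -0.03  1.32  0.    1.57]
row [-0.8856, -0.1861, 0.0783] [0.0001, 0.0, -1.0016]
```

{"op": "send_rows", "data": {
  "deltas": [
    [[-0.886,-0.186,0.078,0,0,-1],[-0.886,-0.186,0.078,0,0,-1],[-0.886,-0.186,0.078,0,0,-1],[-0.886,-0.186,0.078,0,0,-1],[-0.886,-0.186,0.078,0,0,-1],[-0.886,-0.186,0.078,0,0,-1],[-0.886,-0.186,0.078,0,0,-1],[-0.886,-0.186,0.078,0,0,-1],[-0.886,-0.186,0.078,0,0,-1],[-0.886,-0.186,0.078,0,0,-1]]
  ],
  "gripper": 85
}}

```text
time_s: 1.7
tcp_pos: [444.0, 331.0, 199.8]
orientation: [-0.0, -0.143, 0.99, -0.0]
force: [0.3, -0.0, 0.0]
opening: 84.8
finger_force: 0.0
```

{"op": "send_rows", "data": {
  "deltas": [
    [[0,0,0,0,0,-1],[0,0,0,0,0,-1],[0,0,0,0,0,-1],[0,0,0,0,0,-1]]
  ]
}}

```text
time_s: 2.1
tcp_pos: [442.6, 332.3, 200.4]
orientation: [0.0, -0.399, 0.917, 0.0]
force: [-1.1, 0.1, -0.0]
opening: 85.2
finger_force: 0.0
```

{"op": "send_rows", "data": {
  "deltas": [
    [[0,0,0,0,0,-1],[0,0,0,0,0,-1],[0,0,0,0,0,-1],[0,0,0,0,0,-1]]
  ]
}}

```text
time_s: 2.5
tcp_pos: [442.6, 332.3, 200.4]
orientation: [0.0, -0.622, 0.783, 0.0]
force: [-0.6, 0.0, 1.2]
opening: 85.0
finger_force: 0.0
```

```bash
python3 -c "
from h import *
st();plan([443.5,331.5,200],280);plan([443.5,331.5,80],280,([443.5,331.5,200],280))"
```

```text
t 2.5 tcp [442.6 332.3 200.4] yawx -103.02 tz [ 2.e-04  3.e-04 -1.e+00] F [-0.6  0.   1.2] M [-0.02 -0.05 -0.02] op 85.0 ff 0.0 j [ 0.64  0.33  0.04  1.28  0.   -0.7 ]
row [0.0015, -0.0027, 0.0011] [-0.0003, 0.0006, -0.7672]
row [0.0, 0.0, 0.3] [0.0, 0.0, 0.0]
```

{"op": "send_rows", "data": {
  "deltas": [
    [[0.0015,-0.003,0.001,0,0,-0.76],[0.0015,-0.003,0.001,0,0,-0.76],[0.0015,-0.003,0.001,0,0,-0.76],[0.0015,-0.003,0.1,0,0,-0.76],[0.0015,-0.003,0.2,0,0,-0.76],[0.0015,-0.003,0.28,0,0,-0.76],[0.0015,-0.003,0.3,0,0,-0.76],[0.0015,-0.003,0.3,0,0,-0.76]]
  ]
}}

```text
time_s: 3.3
tcp_pos: [443.6, 330.8, 80.0]
orientation: [0.001, 0.763, -0.647, -0.0]
force: [-0.2, -0.5, 0.5]
opening: 85.0
finger_force: 0.0
```

```bash
python3 -c "
from h import *
st()
o=[]
for n,(x,y,w,h) in (('top',(100,180,90,110)),('side',(110,110,110,110))):
    im=vision.snapshot(n);cv2.imwrite(f'pics/{n}1.png',im);o.append(cv2.resize(im[y:y+h,x:x+w],(390,480),interpolation=cv2.INTER_CUBIC))
cv2.imwrite('pics/c1.png',np.hstack(o))"
```

```text
t 3.3 tcp [443.6 330.8  80. ] yawx -80.59 tz [-1.2e-03 -8.0e-04 -1.0e+00] F [-0.2 -0.5  0.5] M [-0.02 -0.04  0.02] op 85.0 ff 0.0 j [ 0.64  0.4  -0.17  1.    0.   -1.09]
```

View pics/c1.png

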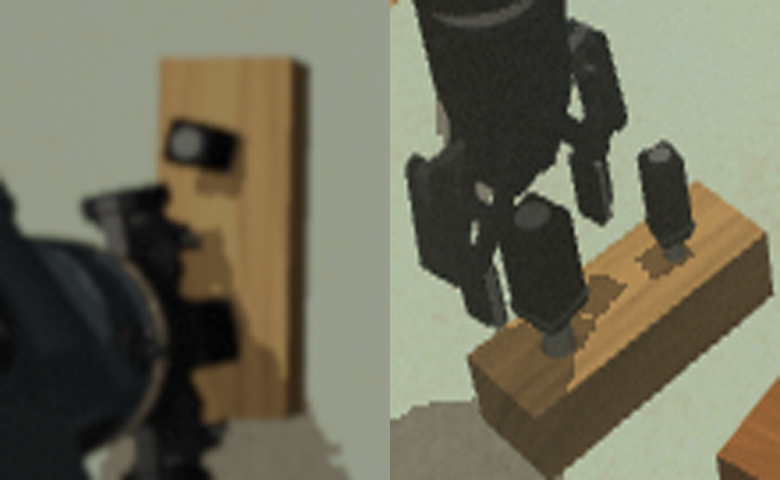

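The fingers straddle the key grip: their tips sit either side of it at crop (490,310) and (600,210), clear of the small key. Closing now.

{"op": "send_rows", "data": {
  "deltas": [
    [[0,0,0,0,0,0],[0,0,0,0,0,0],[0,0,0,0,0,0],[0,0,0,0,0,0],[0,0,0,0,0,0],[0,0,0,0,0,0],[0,0,0,0,0,0],[0,0,0,0,0,0]]
  ],
  "gripper": 25
}}

```text
time_s: 4.2
tcp_pos: [444.9, 330.7, 80.7]
orientation: [-0.0, 0.762, -0.647, 0.0]
force: [-2.2, -0.8, 6.8]
opening: 33.6
finger_force: 58.8
```

```bash
python3 -c "
from h import *
st()"
```

```text
t 4.2 tcp [444.9 330.7  80.7] yawx -80.66 tz [ 5.e-04  5.e-04 -1.e+00] F [-2.2 -0.8  6.8] M [-0.27  0.45 -0.04] op 33.6 ff 58.8 j [ 0.64  0.4  -0.17  1.    0.   -1.09]
```

{"op": "send_rows", "data": {
  "deltas": [
    [[0,0,-0.03,0,0,0],[0,0,-0.06,0,0,0],[0,0,-0.1,0,0,0],[0,0,-0.2,0,0,0],[0,0,-0.3,0,0,0],[0,0,-0.4,0,0,0],[0,0,-0.5,0,0,0],[0,0,-0.6,0,0,0],[0,0,-0.65,0,0,0],[0,0,-0.65,0,0,0],[0,0,-0.65,0,0,0]]
  ]
}}

```text
time_s: 5.3
tcp_pos: [444.8, 330.6, 340.3]
orientation: [-0.0, 0.762, -0.647, 0.0]
force: [0.1, -0.0, -2.1]
opening: 33.7
finger_force: 60.4
```

```bash
python3 -c "
from h import *
st();plan([520,80,340],280);plan([553,-196.5,340],280,([520,80,340],280))"
```

```text
t 5.3 tcp [444.8 330.6 340.3] yawx -80.65 tz [ 5.e-04  3.e-04 -1.e+00] F [ 0.1 -0.  -2.1] M [-0.01  0.01 -0.02] op 33.7 ff 60.4 j [ 0.64  0.35  0.43  1.65 -0.   -1.09]
row [0.6487, -0.0838, 0.0006] [-0.001, 0.0004, -0.0218]
row [0.6951, 0.0388, 0.0] [0.0, 0.0, 0.0]
```

{"op": "send_rows", "data": {
  "deltas": [
    [[0.12,-0.016,0,0,0,0],[0.24,-0.03,0,0,0,0],[0.36,-0.046,0,0,0,0],[0.48,-0.062,0,0,0,0],[0.57,-0.074,0,0,0,0],[0.63,-0.081,0,0,0,0],[0.649,-0.084,0,0,0,0],[0.649,-0.084,0,0,0,0]]
  ]
}}

```text
time_s: 6.1
tcp_pos: [519.8, 79.2, 339.2]
orientation: [0.001, 0.762, -0.648, -0.001]
force: [0.3, 0.4, -1.9]
opening: 33.2
finger_force: 60.3
```

{"op": "send_rows", "data": {
  "deltas": [
    [[0.12,0.007,0,0,0,0],[0.24,0.014,0,0,0,0],[0.36,0.02,0,0,0,0],[0.48,0.027,0,0,0,0],[0.6,0.034,0,0,0,0],[0.67,0.038,0,0,0,0],[0.695,0.039,0,0,0,0],[0.695,0.039,0.1,0,0,0],[0.695,0.039,0.2,0,0,0],[0.695,0.039,0.29,0,0,0],[0.695,0.039,0.31,0,0,0],[0.695,0.039,0.31,0,0,0],[0.695,0.039,0.31,0,0,0]]
  ]
}}

```text
time_s: 7.4
tcp_pos: [550.7, -196.4, 218.0]
orientation: [-0.0, 0.763, -0.647, 0.001]
force: [0.2, -0.1, -2.2]
opening: 33.3
finger_force: 60.5
```

```bash
python3 -c "
from h import *
st();s=robot.state();t=s['tcp_pos']
o=[]
for n,(x,y,w,h) in (('top',(350,165,80,80)),('side',(340,190,90,100))):
    im=vision.snapshot(n);cv2.imwrite(f'pics/{n}2.png',im);o.append(cv2.resize(im[y:y+h,x:x+w],(w*580//h,580),interpolation=cv2.INTER_CUBIC))
cv2.imwrite('pics/c2.png',o[1])
print(proj('side',[t,t-[0,0,69],[553.4,-196.5,113]]),proj('top',[t,t-[0,0,69],[553.4,-196.5,113]]))"
```

```text
t 7.4 tcp [ 550.7 -196.4  218. ] yawx -80.6 tz [ 2.e-03 -6.e-04 -1.e+00] F [ 0.2 -0.1 -2.2] M [-0.02 -0.04  0.02] op 33.3 ff 60.5 j [-0.34  0.39  0.18  1.35  0.   -2.08]
[[404.26161193 219.29292849]
 [397.1458455  248.25871435]
 [394.64832298 261.06542423]] [[402.77822957 199.60033065]
 [393.90323062 202.83329996]
 [389.7617266  203.06215917]]
```

View pics/c2.png

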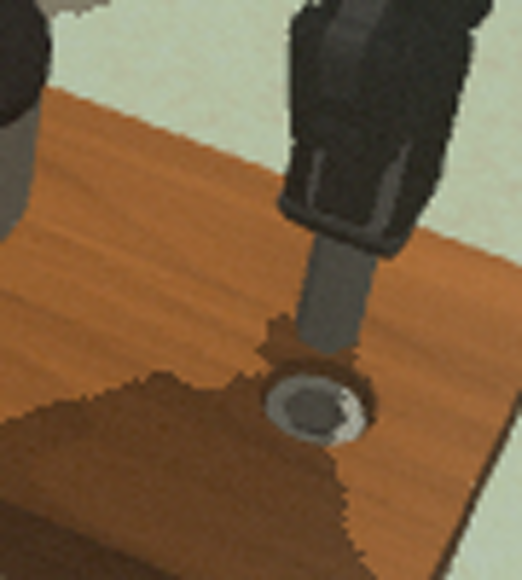

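The shaft tip is at about (396.5,250), directly above the bolt hole at (394,260.7), and matches the predicted projection. Next I'll estimate the hex angle of the socket and of the shaft.

```bash
cat > hexfit.py <<'E'
from h import *
def hexp(c,ang,r=17/2/np.cos(np.pi/6)):
    a=np.radians(ang+30+60*np.arange(6));return np.c_[c[0]+r*np.cos(a),c[1]+r*np.sin(a),np.full(6,c[2])]
def circ(c,r):
    a=np.linspace(0,2*np.pi,48);return np.c_[c[0]+r*np.cos(a),c[1]+r*np.sin(a),np.full(48,c[2])]
for f,n,c0 in(('top0','top',(391,204)),('side0','side',(394,260)),):
    g=cv2.imread(f'pics/{f}.png').astype(float).mean(2);x,y=c0[0]-9,c0[1]-9;w=h=19;I=g[y:y+h,x:x+w]
    res=[]
    for a in range(0,60,5):
        def cost(p):
            H=hullmask(proj(n,hexp((p[0],p[1],112.8),a)),x,y,w,h);B=hullmask(proj(n,circ((p[0],p[1],112.8),15)),x,y,w,h)
            H,B=[cv2.GaussianBlur(m,(0,0),p[2]) if p[2]>.15 else m for m in(H,B)]
            m=B>.9;A=np.c_[H[m],(1-H)[m]];s,r,_,_=np.linalg.lstsq(A,I[m],rcond=None);pen=((A@s-I[m])**2).mean();return pen+1e3*max(0,.0-p[2])
        S=np.array([[553.4,-196.5,.6],[555,-196.5,.6],[553.4,-195,.6],[553.4,-196.5,.9]])
        r=minimize(cost,S[0],method='Nelder-Mead',options=dict(initial_simplex=S,maxiter=150));res.append((a,round(r.fun,1),r.x.round(1).tolist()))
    print(f,*res,sep='\n ')
g=cv2.imread('pics/side2.png').astype(int)
for r in(238,241,244,247):print(r,g[r,388:410].mean(1).astype(int))
t=np.array([550.7,-196.4,170])
for s in(8,9.24):
  # shaft width predicted along horizontal for camera-perp direction
  print(np.ptp(proj('side',circ((550.7,-196.4,165),s))[:,0]))
Rm=cv2.Rodrigues(C['side']['rvec'])[0];print('cam x in world yaw',np.degrees(np.arctan2(Rm[0,1],Rm[0,0])))
E
python3 hexfit.py
```

```text
top0
 (0, np.float64(30.0), [553.4, -197.5, 1.3])
 (5, np.float64(28.8), [553.4, -197.5, 1.2])
 (10, np.float64(27.3), [553.3, -197.5, 1.2])
 (15, np.float64(26.6), [553.4, -197.6, 1.2])
 (20, np.float64(25.4), [553.4, -197.4, 1.2])
 (25, np.float64(25.5), [553.4, -197.5, 1.2])
 (30, np.float64(26.2), [553.5, -197.6, 1.2])
 (35, np.float64(27.4), [553.4, -197.5, 1.2])
 (40, np.float64(29.4), [553.4, -197.5, 1.2])
 (45, np.float64(30.8), [553.4, -197.5, 1.3])
 (50, np.float64(31.0), [553.4, -197.5, 1.3])
 (55, np.float64(30.9), [553.4, -197.5, 1.3])
side0
 (0, np.float64(163.3), [553.8, -194.7, 0.7])
 (5, np.float64(153.4), [553.8, -194.7, 0.6])
 (10, np.float64(145.3), [554.0, -194.7, 0.7])
 (15, np.float64(131.0), [553.8, -194.5, 0.7])
 (20, np.float64(121.8), [553.8, -194.4, 0.6])
 (25, np.float64(121.4), [553.8, -194.6, 0.6])
 (30, np.float64(130.1), [553.9, -194.5, 0.6])
 (35, np.float64(140.4), [553.8, -194.6, 0.6])
 (40, np.float64(156.5), [554.0, -194.5, 0.7])
 (45, np.float64(164.2), [554.0, -194.6, 0.8])
 (50, np.float64(168.1), [553.9, -194.6, 0.8])
 (55, np.float64(166.2), [554.0, -194.5, 0.7])
238 [ 96  95  96  94  68  61  66  70  66  69  67  67  67  70  71  69  96 103
 103 106 104 106]
241 [102  99  96  85  57  67  69  63  68  67  68  71  70  70  69  93 102 100
 102 101 104 100]
244 [ 66  64  97  61  60  67  67  69  65  69  66  69  70  71  74  92  93 100
 101 103 103 102]
247 [66 65 59 64 69 70 68 68 68 65 70 70 68 75 95 94 92 95 91 90 91 94]
10.018987544558911
11.572375835569574
cam x in world yaw -48.6245780166535
```

```bash
python3 - <<'E'
from h import *
im=cv2.imread('pics/side2.png');s=cv2.cvtColor(im,cv2.COLOR_BGR2HSV)[...,1].astype(int)
for r in range(228,256):print(r,s[r,386:412])
from hexfit import hexp
p=proj('side',hexp((550.7,-196.4,148.5),10));print(p.round(1))
im=cv2.imread('pics/top2.png');cv2.imwrite('pics/c3.png',cv2.resize(im[165:245,350:430],(560,560),interpolation=cv2.INTER_CUBIC))
E
```

```text
228 [173 171 171 169 171 118  81  79  87  45  52  40  43  43  47  83  79  38
  32  32  36  41  75  72  71  36]
229 [175 172 168 167 170 175 167 123  75  89  74  53  46  37  39  28  45  32
  32  32  47  52  55  83  40 146]
230 [169 169 168 171 162 171 172 171 101  58  68  87  75  71  50  46  50  42
  36  46  74  87  78  45 102 166]
231 [172 171 170 169 171 165 164 170  59  41  35  45  65  75  93  62  49  36
  40  35  52  27  32  37 157 165]
232 [170 168 171 168 176 165 172 159  47  50  42  43  38  36  32  78  65  70
  60  57  48  45  52 143 166 174]
233 [172 168 167 168 168 165 168 129  50  40  38  40  41  34  44  41  36  43
  58  65  68  55  98 167 168 165]
234 [169 172 167 168 163 175 169  95  49  42  52  43  49  38  32  36  40  41
  44 140 150 141 171 169 174 171]
235 [178 173 165 172 169 171 165  56  40  40  31  36  46  44  40  44  28  37
  40 167 165 173 164 168 171 171]
236 [172 171 168 163 173 168 156  44  46  43  42  46  47  37  43  40  41  40
  90 167 170 174 174 168 165 171]
237 [176 169 168 171 171 168 155  54  43  43  49  35  38  41  43  37  41  43
 151 171 164 167 171 166
[... 2953 characters left out ...]
loat64(156.5), [554.0, -194.5, 0.7])
 (45, np.float64(164.2), [554.0, -194.6, 0.8])
 (50, np.float64(168.1), [553.9, -194.6, 0.8])
 (55, np.float64(166.2), [554.0, -194.5, 0.7])
238 [ 96  95  96  94  68  61  66  70  66  69  67  67  67  70  71  69  96 103
 103 106 104 106]
241 [102  99  96  85  57  67  69  63  68  67  68  71  70  70  69  93 102 100
 102 101 104 100]
244 [ 66  64  97  61  60  67  67  69  65  69  66  69  70  71  74  92  93 100
 101 103 103 102]
247 [66 65 59 64 69 70 68 68 68 65 70 70 68 75 95 94 92 95 91 90 91 94]
10.018987544558911
11.572375835569574
cam x in world yaw -48.6245780166535
[[396.2 243.9]
 [391.5 246.1]
 [392.3 250.7]
 [398.  253. ]
 [402.7 250.8]
 [401.8 246.2]]
```

View pics/c3.png

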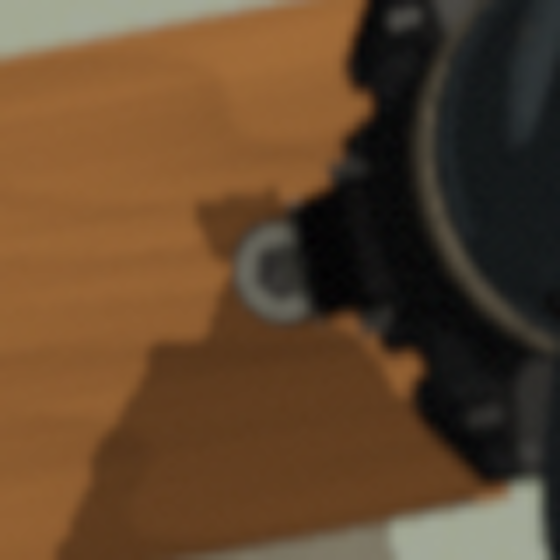

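In the top view the bolt ring at crop (275,270) is still visible beside the grip. The socket flats are at about 22.5° and the shaft flats at about 39.4° (mod 60), so I'll turn the key about 17° clockwise and aim for (553.1,-197.5).

```bash
python3 -c "
from h import *
st();plan([553.1,-197.5,187],-97.5);plan([553.1,-197.5,182],-97.5,([553.1,-197.5,187],-97.5))"
```

```text
t 7.5 tcp [ 550.9 -196.9  218.1] yawx -80.63 tz [ 2.8e-03 -9.0e-04 -1.0e+00] F [ 0.   0.6 -1.8] M [-0.03 -0.01  0.01] op 33.5 ff 60.5 j [-0.34  0.39  0.18  1.35  0.   -2.08]
row [0.0023, -0.0051, 0.0777] [-0.0053, -0.0018, 0.5623]
row [0.0, 0.0, 0.0125] [0.0, 0.0, 0.0]
```

{"op": "send_rows", "data": {
  "deltas": [
    [[0.002,-0.005,0,0,0,0.28],[0.002,-0.005,0,0,0,0.56],[0.002,-0.005,0.02,0,0,0.56],[0.002,-0.005,0.05,0,0,0.56],[0.002,-0.005,0.07,0,0,0.56],[0.002,-0.005,0.078,0,0,0.56],[0.002,-0.005,0.078,0,0,0.56]]
  ]
}}

```text
time_s: 8.2
tcp_pos: [551.5, -197.3, 184.2]
orientation: [-0.0, -0.66, 0.751, 0.0]
force: [0.2, 0.3, -2.1]
opening: 33.3
finger_force: 60.7
```

{"op": "send_rows", "data": {
  "deltas": [
    [[0,0,0.003,0,0,0],[0,0,0.006,0,0,0],[0,0,0.009,0,0,0],[0,0,0.012,0,0,0],[0,0,0.014,0,0,0],[0,0,0.014,0,0,0]]
  ]
}}

```text
time_s: 8.8
tcp_pos: [552.2, -197.5, 179.8]
orientation: [0.0, -0.66, 0.752, -0.0]
force: [-0.4, -0.7, 3.4]
opening: 33.3
finger_force: 61.7
```

```bash
python3 -c "
from h import *
st()"
```

```text
t 8.8 tcp [ 552.2 -197.5  179.8] yawx -97.45 tz [ 9.e-04 -4.e-04 -1.e+00] F [-0.4 -0.7  3.4] M [-0.05  0.13 -0.02] op 33.3 ff 61.7 j [-0.34  0.4   0.1   1.26 -0.   -1.78]
```

{"op": "send_rows", "data": {
  "deltas": [
    [[0,0,0.005,0,0,0],[0.0018,0,0.005,0,0,0],[0.0013,0.0013,0.005,0,0,0],[0,0.0018,0.005,0,0,0],[-0.0013,0.0013,0.005,0,0,0],[-0.0018,0,0.005,0,0,0],[-0.0013,-0.0013,0.005,0,0,0],[0,-0.0018,0.005,0,0,0],[0.0013,-0.0013,0.005,0,0,0],[0.0035,0,0.005,0,0,0],[0.0025,0.0025,0.005,0,0,0],[0,0.0035,0.005,0,0,0],[-0.0025,0.0025,0.005,0,0,0],[-0.0035,0,0.005,0,0,0],[-0.0025,-0.0025,0.005,0,0,0],[0,-0.0035,0.005,0,0,0],[0.0025,-0.0025,0.005,0,0,0],[0,0,0.005,0,0,0],[0,0,0.005,0,0,0]]
  ]
}}

```text
time_s: 10.7
tcp_pos: [552.5, -197.6, 178.6]
orientation: [0.001, -0.66, 0.752, -0.001]
force: [-1.6, -0.1, 14.7]
opening: 33.4
finger_force: 62.5
```

```bash
python3 -c "
from h import *
for i in range(3):
    st();im=vision.snapshot('side')
cv2.imwrite('pics/side3.png',im)"
```

```text
t 10.7 tcp [ 552.5 -197.6  178.6] yawx -97.45 tz [ 2.3e-03 -8.0e-04 -1.0e+00] F [-1.6 -0.1 14.7] M [0.27 0.56 0.04] op 33.4 ff 62.5 j [-0.34  0.4   0.09  1.26  0.   -1.78]
t 10.75 tcp [ 552.5 -197.6  178.7] yawx -97.45 tz [ 2.3e-03 -8.0e-04 -1.0e+00] F [-2.3  0.2 14.6] M [0.29 0.55 0.02] op 33.1 ff 62.5 j [-0.34  0.4   0.09  1.26  0.   -1.78]
t 10.8 tcp [ 552.5 -197.6  178.7] yawx -97.45 tz [ 2.3e-03 -8.0e-04 -1.0e+00] F [-1.9  1.3 13.9] M [0.28 0.58 0.01] op 33.3 ff 62.5 j [-0.34  0.4   0.1   1.26  0.   -1.78]
```

{"op": "send_rows", "data": {
  "deltas": [
    [[0,0,0,0,0,0.13],[0,0,0,0,0,0.26],[0,0,0,0,0,0.4],[0,0,0,0,0,0.26],[0,0,0,0,0,0.13],[0,0,0,0,0,0],[0,0,0,0,0,-0.13],[0,0,0,0,0,-0.26],[0,0,0,0,0,-0.4],[0,0,0,0,0,-0.26],[0,0,0,0,0,-0.13],[0,0,0,0,0,0],[0,0,0,0,0,0]]
  ]
}}

```text
time_s: 12.15
tcp_pos: [552.7, -198.0, 177.7]
orientation: [0.0, -0.659, 0.752, -0.001]
force: [3.9, -3.1, -2.3]
opening: 33.4
finger_force: 61.0
```

```bash
python3 -c "
from h import *
st()
im=cv2.imread('pics/side3.png');cv2.imwrite('pics/c4.png',cv2.resize(im[200:275,355:425],(560,600),interpolation=cv2.INTER_CUBIC))
s=cv2.cvtColor(im,cv2.COLOR_BGR2HSV)[...,1].astype(int)
for r in range(244,264):print(r,s[r,384:408])
print(proj('side',[[552.5,-197.6,z] for z in(120,160)]))
"
```

```text
t 12.15 tcp [ 552.7 -198.   177.7] yawx -97.61 tz [ 0.0018 -0.0012 -1.    ] F [ 3.9 -3.1 -2.3] M [-0.89 -1.28 -0.02] op 33.4 ff 61.0 j [-0.34  0.41  0.09  1.26 -0.   -1.78]
244 [173 169 168 177 172 171 152 120  79  66  53  40  52  40  32  43  79 101
  79  77  81  83  62  48]
245 [174 180 172 177 173 169 170 162 106  97  56  38  40  38  55  64 106  72
  91  75  76  46  57 139]
246 [176 175 175 167 171 169 167 173  49  50  89  58  38  59  48 101 107 108
  93  53  45  62 126 168]
247 [176 173 174 171 175 173 168 156  41  36  45 107  76  61  52  58  65  67
  62  54  69 136 166 163]
248 [173 169 171 177 172 173 178 154  54  38  47  46  67  87  54  49  46  36
  36  98 149 146 152 141]
249 [177 169 166 173 174 168 172  93  44  45  43  39  44  44  77  87  47  56
 119 152 154 159 147 151]
250 [176 173 168 175 171 173 169  94  47  42  54  40  48  37  53  55  79  82
 162 155 160 152 162 153]
251 [180 167 173 175 169 165 152  46  47  38  40  40  45  38  40  39  33 127
 150 163 154 149 159 157]
252 [172 174 178 159 169 139 133  43  36  33  44  38  44  38  40  39  31 154
 151 157 154 151 153 149]

[... 491 characters left out ...]
40 135 159 151 149 148]
258 [177 131  38  35  37  34  43  44  33  40  38  45  40  40  40  28  40  81
 120 122 137 159 143 166]
259 [159 128  32  30  41  38  40  47  44  44  47  30  41  34  41  36  33  30
 121 126 148 163 168 164]
260 [161 108  39  31  30  38  45  50  36  46  33  36  44  43  42  31  30  38
  80 121 149 160 163 171]
261 [167 166  32  33  38  43  46  47  40  32  40  37  46  43  42  31  31  34
  63 129 137 168 166 167]
262 [157 168  98  34  33  34  34  39  40  50  41  41  42  34  56  37  38  36
  50 129 134 174 167 171]
263 [164 163 161 125  34  36  36  36  43  48  40  30  43  37  34  35  36  35
  56 155 171 170 166 168]
[[395.57308396 259.1086078 ]
 [399.42091277 243.60735603]]
```

View pics/c4.png

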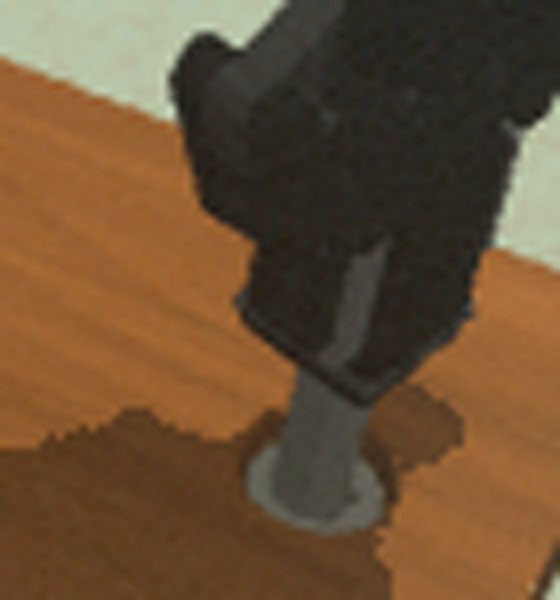

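The picture before the wiggle shows the shaft standing on the bolt face, centred in the ring. After the wiggle the push force vanished, so it has probably entered the hex. Lowering.

{"op": "send_rows", "data": {
  "deltas": [
    [[0,0,0.005,0,0,0],[0,0,0.01,0,0,0],[0,0,0.015,0,0,0],[0,0,0.015,0,0,0]]
  ]
}}

```text
time_s: 12.55
tcp_pos: [553.0, -198.0, 172.6]
orientation: [0.001, -0.66, 0.752, -0.002]
force: [1.9, -2.5, 11.7]
opening: 33.3
finger_force: 62.5
```

```bash
python3 -c "
from h import *
st()"
```

```text
t 12.55 tcp [ 553.  -198.   172.6] yawx -97.46 tz [ 0.0031 -0.0015 -1.    ] F [ 1.9 -2.5 11.7] M [-0.71 -0.55 -0.04] op 33.3 ff 62.5 j [-0.34  0.41  0.08  1.24 -0.   -1.78]
```

{"op": "send_rows", "data": {
  "deltas": [
    [[0.001,-0.001,0.005,0,0,0.1],[0.001,-0.001,0.01,0,0,-0.1],[0.001,-0.001,0.015,0,0,0.1],[0.001,-0.001,0.018,0,0,-0.1],[0.001,-0.001,0.02,0,0,0],[0.001,-0.001,0.02,0,0,0]]
  ]
}}

```text
time_s: 13.15
tcp_pos: [553.1, -198.3, 164.9]
orientation: [0.001, -0.659, 0.752, -0.001]
force: [-1.6, -0.4, 15.6]
opening: 33.8
finger_force: 63.1
```

```bash
python3 -c "
from h import *
st()"
```

```text
t 13.15 tcp [ 553.1 -198.3  164.9] yawx -97.54 tz [ 0.0028 -0.0012 -1.    ] F [-1.6 -0.4 15.6] M [-0.12  0.39  0.06] op 33.8 ff 63.1 j [-0.34  0.41  0.07  1.23 -0.   -1.78]
```

{"op": "send_rows", "data": {
  "deltas": [
    [[0,0,0.003,0,0,0.1],[0,0,0.004,0,0,-0.1],[0,0,0.004,0,0,0.1],[0,0,0.004,0,0,0],[0,0,0.004,0,0,0]]
  ]
}}

```text
time_s: 13.65
tcp_pos: [553.2, -198.3, 164.6]
orientation: [0.001, -0.66, 0.751, -0.002]
force: [-7.9, 1.6, 33.1]
opening: 33.3
finger_force: 65.1
```

```bash
python3 -c "
from h import *
st()"
```

```text
t 13.65 tcp [ 553.2 -198.3  164.6] yawx -97.37 tz [ 0.0041 -0.0017 -1.    ] F [-7.9  1.6 33.1] M [ 0.41  1.86 -0.18] op 33.3 ff 65.1 j [-0.34  0.41  0.07  1.22 -0.   -1.79]
```

Bottomed out. I'll relieve the press and start turning clockwise (+az).

{"op": "send_rows", "data": {
  "deltas": [
    [[0,0,-0.004,0,0,0],[0,0,-0.0075,0,0,0],[0,0,-0.0075,0,0,0.2],[0,0,-0.0075,0,0,0.4],[0,0,-0.0075,0,0,0.6],[0,0,-0.0075,0,0,0.8],[0,0,-0.007,0,0,1],[0,0,-0.007,0,0,1]]
  ]
}}

```text
time_s: 14.45
tcp_pos: [551.9, -197.9, 164.9]
orientation: [-0.0, -0.441, 0.898, -0.0]
force: [-3.4, 0.1, 8.8]
opening: 33.6
finger_force: 62.6
```

```bash
python3 -c "
from h import *
st()"
```

```text
t 14.45 tcp [ 551.9 -197.9  164.9] yawx -127.67 tz [-2.e-04 -2.e-04 -1.e+00] F [-3.4  0.1  8.8] M [0.03 0.98 0.  ] op 33.6 ff 62.6 j [-0.34  0.41  0.07  1.23 -0.   -1.26]
```

{"op": "send_rows", "data": {
  "deltas": [
    [[0,0,0,0,0,0.2],[0,0,0,0,0,0.4],[0,0,0,0,0,0.6],[0,0,0.0005,0,0,0.8],[0,0,0.0005,0,0,1]]
  ]
}}

```text
time_s: 14.95
tcp_pos: [551.3, -197.1, 164.7]
orientation: [-0.001, -0.194, 0.981, 0.001]
force: [-9.4, 5.3, 15.1]
opening: 33.6
finger_force: 63.2
```

```bash
python3 -c "
from h import *
st()
im=vision.snapshot('side');cv2.imwrite('pics/side4.png',im);cv2.imwrite('pics/c5.png',cv2.resize(im[190:275,345:435],(635,600),interpolation=cv2.INTER_CUBIC))"
```

```text
t 14.95 tcp [ 551.3 -197.1  164.7] yawx -157.67 tz [-0.0013  0.0013 -1.    ] F [-9.4  5.3 15.1] M [1.63 2.29 0.22] op 33.6 ff 63.2 j [-0.34  0.41  0.07  1.23  0.   -0.73]
```

View pics/c5.png

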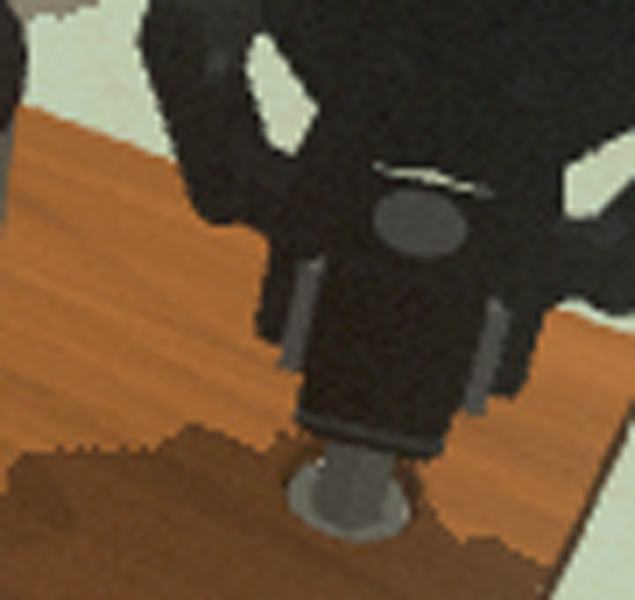

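The key is seated deep: the grip bottom is just above the bolt ring at crop (350,500). Mz is +0.22 N m, so the bolt is resisting and turning. I'll keep turning and follow the side force.

{"op": "send_rows", "data": {
  "deltas": [
    [[0.001,0.002,-0.001,0,0,0.2],[0.002,0.004,-0.001,0,0,0.4],[0.003,0.006,-0.001,0,0,0.6],[0.003,0.007,-0.001,0,0,0.8],[0.0033,0.0078,-0.001,0,0,1]]
  ]
}}

```text
time_s: 15.5
tcp_pos: [550.1, -195.5, 164.6]
orientation: [0.0, 0.067, 0.998, 0.0]
force: [2.9, -0.3, -1.0]
opening: 33.5
finger_force: 61.4
```

```bash
python3 -c "
from h import *
st()"
```

```text
t 15.5 tcp [ 550.1 -195.5  164.6] yawx 172.32 tz [ 4.e-04 -0.e+00 -1.e+00] F [ 2.9 -0.3 -1. ] M [-0.26 -0.84  0.24] op 33.5 ff 61.4 j [-0.34  0.4   0.06  1.23  0.   -0.21]
```

{"op": "send_rows", "data": {
  "deltas": [
    [[0,0.0006,0,0,0,0.2],[0,0.0012,0,0,0,0.4],[-0.0004,0.0018,0.0005,0,0,0.6],[-0.0006,0.0024,0.0005,0,0,0.8],[-0.0006,0.003,0.0005,0,0,1]]
  ]
}}

```text
time_s: 16.0
tcp_pos: [550.5, -194.1, 164.4]
orientation: [0.0, 0.323, 0.946, 0.0]
force: [3.5, -0.0, -0.8]
opening: 33.5
finger_force: 61.6
```

```bash
python3 -c "
from h import *
st()"
```

```text
t 16.0 tcp [ 550.5 -194.1  164.4] yawx 142.33 tz [ 5.e-04  4.e-04 -1.e+00] F [ 3.5 -0.  -0.8] M [ 0.17 -0.92  0.2 ] op 33.5 ff 61.6 j [-0.34  0.4   0.06  1.23  0.    0.32]
```

{"op": "send_rows", "data": {
  "deltas": [
    [[-0.0002,0.0006,0,0,0,0.17],[-0.0004,0.0012,0,0,0,0.34],[-0.0006,0.0018,0.0005,0,0,0.5],[-0.0009,0.0024,0.0005,0,0,0.67]]
  ]
}}

```text
time_s: 16.4
tcp_pos: [551.3, -193.5, 164.3]
orientation: [0.0, 0.483, 0.876, 0.0]
force: [0.7, 1.3, 2.3]
opening: 33.6
finger_force: 62.0
```

{"op": "send_rows", "data": {
  "deltas": [
    [[-0.0002,0.0006,0,0,0,0.17],[-0.0004,0.0012,0,0,0,0.34]]
  ]
}}

```text
time_s: 16.6
tcp_pos: [551.7, -193.3, 164.2]
orientation: [-0.0, 0.559, 0.829, 0.0]
force: [2.5, 1.8, 1.6]
opening: 33.4
finger_force: 61.9
```

```bash
python3 -c "
from h import *
st()"
```

```text
t 16.6 tcp [ 551.7 -193.3  164.2] yawx 112.07 tz [ 1.e-04  8.e-04 -1.e+00] F [2.5 1.8 1.6] M [ 0.53 -0.5   0.22] op 33.4 ff 61.9 j [-0.34  0.41  0.06  1.23  0.    0.85]
```

{"op": "send_rows", "data": {
  "deltas": [
    [[0,0.0006,0,0,0,0.17],[0,0.0011,0.0004,0,0,0.33]]
  ]
}}

```text
time_s: 16.8
tcp_pos: [552.1, -193.1, 164.1]
orientation: [-0.0, 0.628, 0.778, 0.0]
force: [1.9, 2.0, 3.8]
opening: 33.8
finger_force: 61.9
```

```bash
python3 -c "
from h import *
st()"
```

```text
t 16.8 tcp [ 552.1 -193.1  164.1] yawx 102.17 tz [ 2.e-04  8.e-04 -1.e+00] F [1.9 2.  3.8] M [ 0.57 -0.3   0.15] op 33.8 ff 61.9 j [-0.34  0.41  0.06  1.23  0.    1.02]
```

{"op": "send_rows", "data": {
  "deltas": [
    [[0,0.0006,0,0,0,0.17],[0,0.0011,0.0004,0,0,0.33]]
  ]
}}

```text
time_s: 17.0
tcp_pos: [552.6, -193.0, 164.0]
orientation: [-0.0, 0.693, 0.721, 0.0]
force: [0.3, 3.0, 4.4]
opening: 33.3
finger_force: 62.2
```

```bash
python3 -c "
from h import *
st()"
```

```text
t 17.0 tcp [ 552.6 -193.   164. ] yawx 92.28 tz [ 3.e-04  8.e-04 -1.e+00] F [0.3 3.  4.4] M [ 0.56 -0.3   0.17] op 33.3 ff 62.2 j [-0.34  0.41  0.06  1.23  0.    1.19]
```

{"op": "send_rows", "data": {
  "deltas": [
    [[0.0005,0.0006,0,0,0,0.17],[0.0005,0.0009,0,0,0,0.33]]
  ]
}}

```text
time_s: 17.2
tcp_pos: [553.0, -192.9, 164.0]
orientation: [-0.0, 0.753, 0.658, 0.0]
force: [2.5, 1.1, 1.4]
opening: 33.3
finger_force: 61.8
```

```bash
python3 -c "
from h import *
st()"
```

```text
t 17.2 tcp [ 553.  -192.9  164. ] yawx 82.37 tz [ 5.e-04  5.e-04 -1.e+00] F [2.5 1.1 1.4] M [ 0.31 -0.66  0.18] op 33.3 ff 61.8 j [-0.34  0.41  0.06  1.23  0.    1.37]
```

{"op": "send_rows", "data": {
  "deltas": [
    [[0,0.0006,0,0,0,0.17],[0,0.0009,0.0004,0,0,0.33]]
  ]
}}

```text
time_s: 17.4
tcp_pos: [553.5, -192.9, 163.9]
orientation: [0.0, 0.807, 0.591, 0.0]
force: [2.5, 1.4, 3.3]
opening: 33.4
finger_force: 61.8
```

```bash
python3 -c "
from h import *
st()"
```

```text
t 17.4 tcp [ 553.5 -192.9  163.9] yawx 72.47 tz [ 7.e-04  5.e-04 -1.e+00] F [2.5 1.4 3.3] M [ 0.41 -0.63  0.2 ] op 33.4 ff 61.8 j [-0.34  0.41  0.07  1.23  0.    1.54]
```

{"op": "send_rows", "data": {
  "deltas": [
    [[0,0.0005,0,0,0,0.13],[0,0.0008,0,0,0,0.26]]
  ]
}}

```text
time_s: 17.6
tcp_pos: [553.8, -193.0, 163.9]
orientation: [-0.0, 0.845, 0.535, 0.0]
force: [2.8, 1.7, 0.9]
opening: 33.6
finger_force: 61.9
```

```bash
python3 -c "
from h import *
st()"
```

```text
t 17.6 tcp [ 553.8 -193.   163.9] yawx 64.72 tz [ 7.e-04  6.e-04 -1.e+00] F [2.8 1.7 0.9] M [ 0.32 -0.81  0.24] op 33.6 ff 61.9 j [-0.34  0.41  0.07  1.23  0.    1.68]
```

{"op": "send_rows", "data": {
  "deltas": [
    [[0,0.0005,0,0,0,0.13],[0,0.0008,0.0004,0,0,0.26]]
  ]
}}

```text
time_s: 17.8
tcp_pos: [554.2, -193.2, 163.8]
orientation: [-0.0, 0.879, 0.477, 0.001]
force: [3.0, 0.9, 4.3]
opening: 33.7
finger_force: 62.0
```

```bash
python3 -c "
from h import *
st()"
```

```text
t 17.8 tcp [ 554.2 -193.2  163.8] yawx 56.92 tz [ 9.e-04  5.e-04 -1.e+00] F [3.  0.9 4.3] M [ 0.36 -0.68  0.15] op 33.7 ff 62.0 j [-0.34  0.41  0.07  1.23  0.    1.81]
```

{"op": "send_rows", "data": {
  "deltas": [
    [[0,0.0004,0,0,0,0.1],[0,0.0008,0,0,0,0.2]]
  ]
}}

```text
time_s: 18.0
tcp_pos: [554.4, -193.3, 163.8]
orientation: [-0.0, 0.903, 0.43, 0.001]
force: [3.5, 1.3, 1.7]
opening: 33.2
finger_force: 62.0
```

```bash
python3 -c "
from h import *
st()"
```

```text
t 18.0 tcp [ 554.4 -193.3  163.8] yawx 50.96 tz [ 8.e-04  6.e-04 -1.e+00] F [3.5 1.3 1.7] M [ 0.39 -0.72  0.15] op 33.2 ff 62.0 j [-0.34  0.41  0.07  1.23  0.    1.92]
```

{"op": "send_rows", "data": {
  "deltas": [
    [[0,0.0004,0,0,0,0.1],[0,0.0008,0,0,0,0.2]]
  ]
}}

```text
time_s: 18.2
tcp_pos: [554.6, -193.5, 163.7]
orientation: [-0.0, 0.924, 0.382, 0.0]
force: [3.4, 1.2, 1.5]
opening: 33.5
finger_force: 61.9
```

```bash
python3 -c "
from h import *
st()"
```

```text
t 18.2 tcp [ 554.6 -193.5  163.7] yawx 44.95 tz [ 8.e-04  6.e-04 -1.e+00] F [3.4 1.2 1.5] M [ 0.5  -0.74  0.18] op 33.5 ff 61.9 j [-0.34  0.41  0.07  1.23  0.    2.02]
```

{"op": "send_rows", "data": {
  "deltas": [
    [[0,0.0004,0,0,0,0.1],[0,0.0008,0,0,0,0.2]]
  ]
}}

```text
time_s: 18.4
tcp_pos: [554.9, -193.7, 163.7]
orientation: [-0.0, 0.943, 0.333, 0.0]
force: [2.7, 0.4, 2.2]
opening: 33.2
finger_force: 61.9
```

```bash
python3 -c "
from h import *
st()"
```

```text
t 18.4 tcp [ 554.9 -193.7  163.7] yawx 38.96 tz [ 8.e-04  7.e-04 -1.e+00] F [2.7 0.4 2.2] M [ 0.56 -0.79  0.42] op 33.2 ff 61.9 j [-0.34  0.41  0.07  1.23  0.    2.13]
```

Mz rose to 0.42, so this may be the stop. I'll turn a little more to confirm.

{"op": "send_rows", "data": {
  "deltas": [
    [[0,0.0004,0,0,0,0.1],[0,0.0006,0,0,0,0.15]]
  ]
}}

```text
time_s: 18.6
tcp_pos: [555.0, -193.9, 163.7]
orientation: [-0.0, 0.955, 0.297, 0.0]
force: [3.3, 2.7, 3.0]
opening: 33.5
finger_force: 62.1
```

```bash
python3 -c "
from h import *
st()"
```

```text
t 18.6 tcp [ 555.  -193.9  163.7] yawx 34.5 tz [ 7.e-04  6.e-04 -1.e+00] F [3.3 2.7 3. ] M [ 0.63 -0.91  0.67] op 33.5 ff 62.1 j [-0.34  0.41  0.07  1.23  0.    2.2 ]
```

{"op": "send_rows", "data": {
  "deltas": [
    [[0,0,0,0,0,0.1],[0,0,0,0,0,0.2],[0,0,0,0,0,0.3],[0,0,0,0,0,0.3]]
  ]
}}

```text
time_s: 19.0
tcp_pos: [555.1, -194.1, 163.7]
orientation: [0.0, 0.975, 0.221, 0.0]
force: [5.0, 0.7, 0.5]
opening: 33.2
finger_force: 61.7
```

```bash
python3 -c "
from h import *
st();im=vision.snapshot('side');cv2.imwrite('pics/side5.png',im)"
```

```text
t 19.0 tcp [ 555.1 -194.1  163.7] yawx 25.54 tz [ 9.e-04  1.e-04 -1.e+00] F [5.  0.7 0.5] M [ 0.26 -1.4   0.34] op 33.2 ff 61.7 j [-0.34  0.41  0.07  1.23  0.    2.36]
```

```bash
python3 -c "
from h import *
im=vision.snapshot('top');cv2.imwrite('pics/top5.png',im)
a=cv2.imread('pics/side5.png')
k=[np.clip(x.astype(float)*2.2,0,255).astype(np.uint8) for x in (a[195:275,350:430],im[160:240,350:430])]
cv2.imwrite('pics/c6.png',np.hstack([cv2.resize(x,(400,400),interpolation=cv2.INTER_CUBIC) for x in k]));st()"
```

```text
t 19.1 tcp [ 555.1 -194.2  163.8] yawx 25.65 tz [ 9.e-04  2.e-04 -1.e+00] F [ 6.   1.8 -0. ] M [ 0.32 -1.35  0.38] op 33.3 ff 61.7 j [-0.34  0.41  0.07  1.23  0.    2.36]
```

View pics/c6.png

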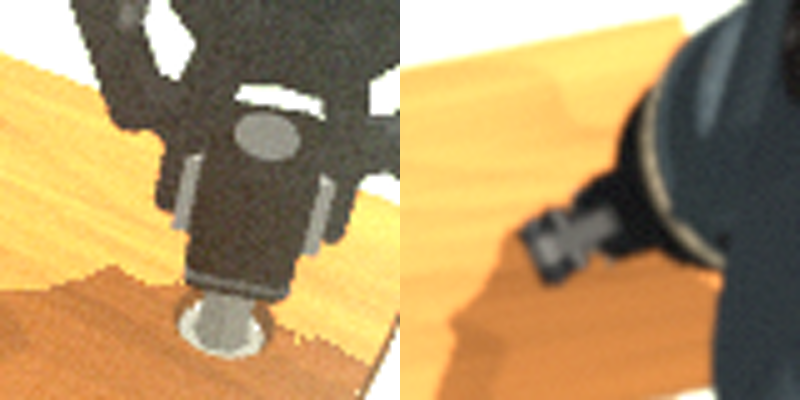

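```bash
python3 -c "
from h import *
for yaw in range(-10,50,5):
    P=R.from_euler('z',np.radians(yaw)).apply([[-17,-17,149],[-17,17,149],[17,-17,149],[17,17,149]])+[553.5,-195.5,0]
    q=proj('side',P);q=q[np.argsort(q[:,0])];lo=q[np.argsort(q[:,1])[-2:]];lo=lo[np.argsort(lo[:,0])]
    print(yaw,lo.round(1).tolist(),'slope',((lo[1]-lo[0])[1]/(lo[1]-lo[0])[0]).round(3))
for f in('side4','side5'):
    im=cv2.imread(f'pics/{f}.png');v=im.max(2).astype(int);s=cv2.cvtColor(im,cv2.COLOR_BGR2HSV)[...,1]
    print(f)
    for c in range(384,412):
        col=v[244:262,c];print(c,col.tolist())
" | head -50
```

```text
-10 [[398.5, 258.3], [412.4, 248.1]] slope -0.738
-5 [[399.8, 258.3], [412.2, 247.1]] slope -0.91
0 [[383.2, 247.8], [401.1, 258.3]] slope 0.582
5 [[383.5, 248.8], [402.4, 258.2]] slope 0.496
10 [[383.9, 249.8], [403.6, 258.0]] slope 0.417
15 [[384.5, 250.7], [404.8, 257.7]] slope 0.344
20 [[385.1, 251.6], [405.9, 257.3]] slope 0.274
25 [[385.9, 252.5], [407.0, 256.9]] slope 0.207
30 [[386.7, 253.3], [408.0, 256.3]] slope 0.141
35 [[387.7, 254.1], [408.9, 255.7]] slope 0.075
40 [[388.7, 254.9], [409.7, 255.1]] slope 0.009
45 [[389.7, 255.6], [410.4, 254.3]] slope -0.06
side4
384 [157, 159, 167, 159, 158, 147, 148, 100, 104, 103, 98, 96, 87, 88, 90, 92, 97, 96]
385 [157, 156, 164, 166, 158, 155, 149, 98, 98, 99, 94, 89, 76, 67, 54, 79, 82, 88]
386 [155, 157, 160, 166, 132, 106, 151, 152, 96, 96, 80, 76, 75, 73, 99, 101, 101, 100]
387 [120, 74, 67, 55, 59, 49, 89, 94, 95, 84, 75, 74, 85, 97, 102, 102, 103, 101]
388 [38, 36, 36, 34, 49, 53, 38, 104, 99, 71, 74, 87, 103, 101, 101, 101, 102, 103]
389 [37, 36, 36, 39, 38, 54, 42, 48, 82, 70, 74, 85, 104, 102, 86, 81, 80, 81]
390 [36, 32, 3
[... 1723 characters left out ...]
165, 163, 161, 158, 155, 152, 153, 153]
side5
384 [156, 159, 167, 160, 157, 148, 151, 153, 101, 102, 101, 93, 88, 89, 89, 91, 98, 94]
385 [156, 158, 165, 164, 159, 156, 150, 98, 99, 98, 95, 86, 73, 68, 69, 72, 83, 84]
386 [156, 154, 162, 163, 137, 130, 103, 151, 97, 98, 81, 72, 75, 76, 91, 101, 100, 100]
387 [62, 61, 43, 44, 56, 65, 57, 43, 92, 84, 74, 75, 81, 101, 102, 103, 101, 98]
388 [39, 36, 35, 35, 37, 56, 54, 41, 62, 73, 76, 77, 87, 104, 103, 95, 86, 101]
389 [40, 35, 40, 37, 33, 39, 55, 43, 43, 70, 72, 108, 159, 102, 92, 79, 69, 71]
390 [35, 40, 34, 39, 34, 40, 54, 46, 38, 68, 68, 87, 78, 71, 71, 71, 68, 74]
391 [38, 34, 37, 31, 38, 40, 59, 52, 41, 58, 70, 71, 71, 70, 71, 70, 71, 70]
```

```bash
python3 -c "
from h import *
for f in('side4','side5'):
    im=cv2.imread(f'pics/{f}.png');v=im.max(2).astype(float)
    c=np.arange(389,406);e=[]
    for x in c:
        col=v[247:257,x]; i=np.argmax(col>60) ; e.append(247+i-1+(60-col[i-1])/(col[i]-col[i-1]))
    e=np.array(e);p=np.polyfit(c,e,1);k=abs(e-np.polyval(p,c))<1;print(f,np.polyfit(c[k],e[k],1)[0].round(3),e.round(1))
"
```

```text
side4 0.199 [251.4 251.7 252.1 252.5 252.7 252.7 253.  252.8 253.4 253.5 253.9 253.9
 254.8 254.4 254.6 254.3 254.3]
side5 0.144 [252.6 252.7 253.2 253.  253.5 253.6 253.6 253.8 253.8 254.2 254.6 254.5
 254.7 254.7 254.9 255.  254.3]
```

{"op": "send_rows", "data": {
  "deltas": [
    [[0.001,0,0,0,0,0],[0.002,0,0,0,0,0],[0.0025,0.0005,0,0,0,0]]
  ]
}}

```text
time_s: 19.4
tcp_pos: [555.5, -194.1, 163.7]
orientation: [0.0, 0.975, 0.221, -0.0]
force: [0.1, 0.1, 3.9]
opening: 33.7
finger_force: 62.2
```

```bash
python3 -c "
from h import *
st()"
```

```text
t 19.4 tcp [ 555.5 -194.1  163.7] yawx 25.58 tz [-3.e-04 -2.e-04 -1.e+00] F [0.1 0.1 3.9] M [ 0.1  -0.15  0.4 ] op 33.7 ff 62.2 j [-0.34  0.42  0.07  1.23 -0.    2.36]
```

{"op": "send_rows", "data": {
  "deltas": [
    [[0,0,0,0,0,0.07],[0,0,0,0,0,0.14]]
  ]
}}

```text
time_s: 19.6
tcp_pos: [555.5, -194.1, 163.7]
orientation: [0.0, 0.983, 0.185, -0.0]
force: [2.1, -1.1, 1.7]
opening: 33.8
finger_force: 62.2
```

```bash
python3 -c "
from h import *
st()"
```

```text
t 19.6 tcp [ 555.5 -194.1  163.7] yawx 21.29 tz [-2.e-04 -3.e-04 -1.e+00] F [ 2.1 -1.1  1.7] M [-0.3  -0.53  0.54] op 33.8 ff 62.2 j [-0.34  0.42  0.07  1.23 -0.    2.43]
```

{"op": "send_rows", "data": {
  "deltas": [
    [[0,0,0,0,0,0.07],[0,0,0,0,0,0.14]]
  ]
}}

```text
time_s: 19.8
tcp_pos: [555.6, -194.3, 163.7]
orientation: [0.0, 0.989, 0.149, -0.0]
force: [2.9, -2.4, 2.5]
opening: 33.4
finger_force: 62.1
```

```bash
python3 -c "
from h import *
st()"
```

```text
t 19.8 tcp [ 555.6 -194.3  163.7] yawx 17.08 tz [-0.e+00 -6.e-04 -1.e+00] F [ 2.9 -2.4  2.5] M [-0.56 -0.63  0.62] op 33.4 ff 62.1 j [-0.34  0.42  0.07  1.23 -0.    2.51]
```

```bash
python3 -c "
from h import *
im=vision.snapshot('side');cv2.imwrite('pics/side6.png',im)
for f in('side4','side5','side6'):
    v=cv2.imread(f'pics/{f}.png').max(2).astype(float)
    # bright bevel line: local max between dark rows
    c=np.arange(388,408);out=[]
    for x in c:
        col=v[246:255,x];i=[k for k in range(1,8) if col[k]>=col[k-1] and col[k]>col[k+1]+4 and 46<col[k]<62]
        out.append(246+i[0] if i else -1)
    print(f,out)
    s=cv2.cvtColor(cv2.imread(f'pics/{f}.png'),cv2.COLOR_BGR2HSV)[...,1]
    for r in(240,246,248):print(r,[ (x) for x in range(380,416) if v[r,x]<62][:1],[x for x in range(380,416) if v[r,x]<62][-1:])
st()
for yaw in (17,22,27,32,37):
    P=R.from_euler('z',np.radians(yaw)).apply([[-17,-17,149],[-17,17,149],[17,-17,149],[17,17,149]])+[553.5,-195.5,0]
    q=proj('side',P);print(yaw,q[np.argsort(q[:,0])].round(1).tolist())
"
```

```text
side4 [249, 249, 249, 250, 250, 250, -1, 250, 251, 251, 251, 251, 252, 252, 252, 252, 253, 253, -1, -1]
240 [387] [411]
246 [388] [410]
248 [387] [408]
side5 [-1, 250, 250, 250, 251, 251, 251, 251, 251, 252, 252, 252, 252, 252, 253, 253, 253, 253, 253, -1]
240 [387] [415]
246 [387] [409]
248 [387] [408]
side6 [249, 249, 249, 250, 250, 250, 251, 251, 251, 252, 252, 252, -1, 253, 253, 253, -1, -1, -1, -1]
240 [387] [415]
246 [386] [409]
248 [386] [407]
t 19.85 tcp [ 555.6 -194.3  163.7] yawx 16.95 tz [-1.e-04 -6.e-04 -1.e+00] F [ 2.5 -3.3  3. ] M [-0.47 -0.56  0.4 ] op 33.3 ff 62.0 j [-0.34  0.42  0.07  1.23 -0.    2.51]
17 [[384.7, 251.1], [390.1, 236.9], [405.3, 257.6], [410.2, 243.0]]
22 [[385.4, 252.0], [389.1, 237.2], [406.4, 257.1], [409.5, 242.1]]
27 [[386.2, 252.8], [388.1, 237.7], [407.4, 256.7], [408.6, 241.3]]
32 [[387.1, 253.7], [387.1, 238.2], [407.8, 240.5], [408.3, 256.1]]
37 [[386.3, 238.8], [388.0, 254.4], [406.8, 239.8], [409.2, 255.5]]
```

{"op": "send_rows", "data": {
  "deltas": [
    [[0.0005,0.0012,0,0,0,0],[0.0005,0.0012,0,0,0,0],[0.0005,0.0012,0,0,0,0],[0.0005,0.0012,0,0,0,0]]
  ]
}}

```text
time_s: 20.25
tcp_pos: [555.7, -194.4, 163.7]
orientation: [-0.0, 0.989, 0.149, -0.0]
force: [-1.2, -0.3, 4.8]
opening: 33.4
finger_force: 62.3
```

```bash
python3 -c "
from h import *
st()"
```

```text
t 20.25 tcp [ 555.7 -194.4  163.7] yawx 17.18 tz [-3.e-04  1.e-04 -1.e+00] F [-1.2 -0.3  4.8] M [0.02 0.13 0.42] op 33.4 ff 62.3 j [-0.34  0.42  0.07  1.23 -0.    2.51]
```

{"op": "send_rows", "data": {
  "deltas": [
    [[0,0,0,0,0,-0.1],[0,0,0,0,0,-0.2],[0,0,0,0,0,-0.27],[0,0,0,0,0,-0.27],[0,0,0,0,0,-0.27]]
  ]
}}

```text
time_s: 20.75
tcp_pos: [555.6, -194.1, 163.7]
orientation: [-0.0, 0.976, 0.219, -0.0]
force: [-1.5, 2.1, 7.3]
opening: 33.4
finger_force: 62.4
```

```bash
python3 -c "
from h import *
st()"
```

```text
t 20.75 tcp [ 555.6 -194.1  163.7] yawx 25.27 tz [-5.e-04  6.e-04 -1.e+00] F [-1.5  2.1  7.3] M [ 0.6   0.44 -0.07] op 33.4 ff 62.4 j [-0.34  0.42  0.07  1.23  0.    2.36]
```

{"op": "send_rows", "data": {
  "deltas": [
    [[0,0,0,0,0,0.07],[0,0,0,0,0,0.14],[0,0,0,0,0,0.14]]
  ]
}}

```text
time_s: 21.05
tcp_pos: [555.7, -194.2, 163.7]
orientation: [-0.0, 0.983, 0.182, -0.0]
force: [-1.4, 0.9, 6.5]
opening: 33.1
finger_force: 62.3
```

```bash
python3 -c "
from h import *
st()"
```

```text
t 21.05 tcp [ 555.7 -194.2  163.7] yawx 20.99 tz [-4.e-04  3.e-04 -1.e+00] F [-1.4  0.9  6.5] M [0.3  0.33 0.05] op 33.1 ff 62.3 j [-0.34  0.42  0.07  1.23  0.    2.44]
```

{"op": "send_rows", "data": {
  "deltas": [
    [[0,0,0,0,0,0.07],[0,0,0,0,0,0.14],[0,0,0,0,0,0.14]]
  ]
}}

```text
time_s: 21.35
tcp_pos: [555.8, -194.3, 163.7]
orientation: [-0.0, 0.989, 0.146, -0.0]
force: [-1.1, 0.1, 5.6]
opening: 33.4
finger_force: 62.3
```

```bash
python3 -c "
from h import *
st()"
```

```text
t 21.35 tcp [ 555.8 -194.3  163.7] yawx 16.84 tz [-3.e-04  0.e+00 -1.e+00] F [-1.1  0.1  5.6] M [0.02 0.18 0.49] op 33.4 ff 62.3 j [-0.34  0.42  0.07  1.23 -0.    2.51]
```

{"op": "send_rows", "data": {
  "deltas": [
    [[0,0,0,0,0,0.07],[0,0,0,0,0,0.14],[0,0,0,0,0,0.14]]
  ]
}}

```text
time_s: 21.65
tcp_pos: [555.8, -194.5, 163.7]
orientation: [0.0, 0.994, 0.11, -0.0]
force: [-0.5, -1.2, 4.7]
opening: 33.3
finger_force: 62.1
```

```bash
python3 -c "
from h import *
st()"
```

```text
t 21.65 tcp [ 555.8 -194.5  163.7] yawx 12.65 tz [-1.e-04 -2.e-04 -1.e+00] F [-0.5 -1.2  4.7] M [-0.22  0.12 -0.14] op 33.3 ff 62.1 j [-0.34  0.42  0.07  1.23 -0.    2.58]
```

{"op": "send_rows", "data": {
  "deltas": [
    [[0,0,0,0,0,0.1],[0,0,0,0,0,0.2],[0,0,0,0,0,0.2]]
  ]
}}

```text
time_s: 21.95
tcp_pos: [555.9, -194.7, 163.7]
orientation: [0.0, 0.998, 0.058, -0.0]
force: [0.1, -3.3, 4.5]
opening: 33.3
finger_force: 62.1
```

```bash
python3 -c "
from h import *
st();im=vision.snapshot('side');cv2.imwrite('pics/side7.png',im)"
```

```text
t 21.95 tcp [ 555.9 -194.7  163.7] yawx 6.68 tz [-1.e-04 -6.e-04 -1.e+00] F [ 0.1 -3.3  4.5] M [-0.81  0.04 -0.04] op 33.3 ff 62.1 j [-0.34  0.42  0.07  1.23 -0.    2.69]
```

The torque built to about 0.5 and then snapped to zero 23° past the stop. So the bolt is against its stop, and the over-torqued key slipped one hex notch, which may have backed the bolt off slightly. I'll re-grip 90° back, as intended, and tighten it gently again.

{"op": "send_rows", "data": {
  "deltas": [
    [[0,0,0,0,0,0],[0,0,0,0,0,0],[0,0,0,0,0,0],[0,0,0,0,0,0],[0,0,0,0,0,0],[0,0,0,0,0,0],[-0.007,0.0007,0,0,0,-0.25],[-0.007,0.0007,0,0,0,-0.5],[-0.007,0.0007,0,0,0,-0.75],[-0.007,0.0007,0,0,0,-1],[-0.007,0.0007,0,0,0,-1]]
  ],
  "gripper": 80
}}

```text
time_s: 23.1
tcp_pos: [553.2, -195.0, 163.6]
orientation: [-0.0, 0.949, 0.316, -0.0]
force: [-0.1, 0.4, 0.2]
opening: 80.2
finger_force: 0.0
```

{"op": "send_rows", "data": {
  "deltas": [
    [[0,0,0,0,0,-0.25],[0,0,0,0,0,-0.5],[0,0,0,0,0,-0.75],[0,0,0,0,0,-1],[0,0,0,0,0,-1]]
  ]
}}

```text
time_s: 23.6
tcp_pos: [553.2, -195.0, 163.7]
orientation: [0.0, 0.836, 0.549, 0.0]
force: [0.8, 0.1, 0.6]
opening: 80.1
finger_force: 0.0
```

{"op": "send_rows", "data": {
  "deltas": [
    [[0,0,0,0,0,-0.25],[0,0,0,0,0,-0.5],[0,0,0,0,0,-0.75],[0,0,0,0,0,-1],[0,0,0,0,0,-1],[0,0,0,0,0,-1]]
  ]
}}

```text
time_s: 24.2
tcp_pos: [553.2, -195.0, 163.7]
orientation: [0.0, 0.668, 0.744, 0.0]
force: [-0.0, -0.1, 0.3]
opening: 80.0
finger_force: 0.0
```

```bash
python3 -c "
from h import *
st()
im=vision.snapshot('side');cv2.imwrite('pics/side8.png',im)
v=im.max(2).astype(float);c=np.arange(384,412);out=[]
for x in c:
    col=v[244:260,x];i=[k for k in range(1,14) if col[k]>=col[k-1] and col[k]>col[k+1]+4 and 46<col[k]<62]
    out.append(244+i[0] if i else -1)
print(out)"
```

```text
t 24.2 tcp [ 553.2 -195.   163.7] yawx 96.21 tz [ 0. -0. -1.] F [-0.  -0.1  0.3] M [ 0.    0.01 -0.03] op 80.0 ff 0.0 j [-0.34  0.41  0.07  1.23 -0.    1.12]
[-1, -1, -1, -1, -1, -1, -1, -1, -1, -1, -1, -1, -1, 252, 252, 253, 253, 254, -1, -1, -1, -1, -1, -1, 246, -1, -1, -1]
```

{"op": "send_rows", "data": {
  "deltas": [
    [[0,0,0,0,0,0],[0,0,0,0,0,0],[0,0,0,0,0,0],[0,0,0,0,0,0],[0,0,0,0,0,0],[0,0,0,0,0,0],[0,0,0,0,0,0],[0,0,0,0,0,0]]
  ],
  "gripper": 25
}}

```text
time_s: 25.05
tcp_pos: [553.2, -195.0, 163.8]
orientation: [0.0, 0.665, 0.747, 0.0]
force: [-1.3, 0.1, 4.6]
opening: 32.9
finger_force: 59.4
```

```bash
python3 -c "
from h import *
st()"
```

```text
t 25.05 tcp [ 553.2 -195.   163.8] yawx 96.64 tz [ 1.e-04 -1.e-04 -1.e+00] F [-1.3  0.1  4.6] M [ 0.02  0.39 -0.05] op 32.9 ff 59.4 j [-0.34  0.41  0.07  1.23 -0.    1.12]
```

{"op": "send_rows", "data": {
  "deltas": [
    [[0,0,0,0,0,0.1],[0,0,0,0,0,0.2],[0,0,0,0,0,0.3],[0,0,0,0,0,0.4]]
  ]
}}

```text
time_s: 25.45
tcp_pos: [553.3, -195.0, 163.8]
orientation: [0.0, 0.74, 0.673, 0.0]
force: [-0.0, 0.8, 3.2]
opening: 33.3
finger_force: 59.6
```

```bash
python3 -c "
from h import *
st()"
```

```text
t 25.45 tcp [ 553.3 -195.   163.8] yawx 84.52 tz [ 4.e-04 -1.e-04 -1.e+00] F [-0.   0.8  3.2] M [0.03 0.06 0.02] op 33.3 ff 59.6 j [-0.34  0.41  0.07  1.23  0.    1.33]
```

{"op": "send_rows", "data": {
  "deltas": [
    [[0,0,0,0,0,0.07],[0,0,0,0,0,0.14]]
  ]
}}

```text
time_s: 25.65
tcp_pos: [553.4, -195.0, 163.8]
orientation: [0.0, 0.764, 0.645, 0.0]
force: [0.9, 0.5, 2.9]
opening: 33.5
finger_force: 59.5
```

```bash
python3 -c "
from h import *
st()"
```

```text
t 25.65 tcp [ 553.4 -195.   163.8] yawx 80.36 tz [ 4.e-04 -1.e-04 -1.e+00] F [0.9 0.5 2.9] M [0.05 0.   0.03] op 33.5 ff 59.5 j [-0.34  0.41  0.07  1.23  0.    1.4 ]
```

{"op": "send_rows", "data": {
  "deltas": [
    [[0,0,0,0,0,0.07],[0,0,0,0,0,0.14]]
  ]
}}

```text
time_s: 25.85
tcp_pos: [553.4, -195.0, 163.8]
orientation: [0.0, 0.787, 0.617, 0.0]
force: [-0.1, -0.2, 3.6]
opening: 33.3
finger_force: 59.5
```

```bash
python3 -c "
from h import *
st()"
```

```text
t 25.85 tcp [ 553.4 -195.   163.8] yawx 76.16 tz [ 5.e-04 -1.e-04 -1.e+00] F [-0.1 -0.2  3.6] M [-0.04 -0.02 -0.04] op 33.3 ff 59.5 j [-0.34  0.41  0.07  1.23  0.    1.47]
```

{"op": "send_rows", "data": {
  "deltas": [
    [[0,0,0,0,0,0.07],[0,0,0,0,0,0.14]]
  ]
}}

```text
time_s: 26.05
tcp_pos: [553.4, -195.0, 163.8]
orientation: [0.0, 0.809, 0.588, 0.0]
force: [0.6, 0.1, 3.2]
opening: 33.4
finger_force: 59.6
```

```bash
python3 -c "
from h import *
st()"
```

```text
t 26.05 tcp [ 553.4 -195.   163.8] yawx 71.96 tz [ 4.e-04 -1.e-04 -1.e+00] F [0.6 0.1 3.2] M [0.01 0.09 0.15] op 33.4 ff 59.6 j [-0.34  0.41  0.07  1.23  0.    1.55]
```

{"op": "send_rows", "data": {
  "deltas": [
    [[0,0,0,0,0,0.07],[0,0,0,0,0,0.14]]
  ]
}}

```text
time_s: 26.25
tcp_pos: [553.4, -195.0, 163.8]
orientation: [0.0, 0.83, 0.558, 0.0]
force: [-0.3, -0.2, 3.2]
opening: 33.1
finger_force: 59.7
```

```bash
python3 -c "
from h import *
st()"
```

```text
t 26.25 tcp [ 553.4 -195.   163.8] yawx 67.78 tz [ 4.e-04 -2.e-04 -1.e+00] F [-0.3 -0.2  3.2] M [-0.08  0.04  0.5 ] op 33.1 ff 59.7 j [-0.34  0.41  0.07  1.23 -0.    1.62]
```

The torque rises sharply at exactly the expected stop angle (0.50 N m), so the bolt is tight. Next: a short firm hold, ease off within the play, let go and retreat upwards.

{"op": "send_rows", "data": {
  "deltas": [
    [[0,0,0,0,0,0.08],[0,0,0,0,0,0.08],[0,0,0,0,0,0.08]]
  ]
}}

```text
time_s: 26.55
tcp_pos: [553.4, -195.0, 163.8]
orientation: [0.0, 0.841, 0.541, 0.0]
force: [0.3, -0.2, 3.2]
opening: 33.7
finger_force: 59.7
```

```bash
python3 -c "
from h import *
st()"
```

```text
t 26.55 tcp [ 553.4 -195.   163.8] yawx 65.53 tz [ 4.e-04 -2.e-04 -1.e+00] F [ 0.3 -0.2  3.2] M [-0.08 -0.15  0.41] op 33.7 ff 59.7 j [-0.34  0.41  0.07  1.23 -0.    1.66]
```

{"op": "send_rows", "data": {
  "deltas": [
    [[0,0,0,0,0,-0.15],[0,0,0,0,0,-0.3],[0,0,0,0,0,-0.3]]
  ]
}}

```text
time_s: 26.85
tcp_pos: [553.3, -195.0, 163.8]
orientation: [0.0, 0.796, 0.606, 0.0]
force: [0.0, 0.2, 6.6]
opening: 33.4
finger_force: 59.7
```

```bash
python3 -c "
from h import *
st()"
```

```text
t 26.85 tcp [ 553.3 -195.   163.8] yawx 74.57 tz [ 4.e-04 -1.e-04 -1.e+00] F [0.  0.2 6.6] M [-0.02 -0.01  0.03] op 33.4 ff 59.7 j [-0.34  0.41  0.07  1.23  0.    1.5 ]
```

{"op": "send_rows", "data": {
  "deltas": [
    [[0,0,0,0,0,0],[0,0,0,0,0,0],[0,0,0,0,0,0],[0,0,0,0,0,0],[0,0,0,0,0,0],[0,0,0,0,0,0],[0,0,-0.03,0,0,0],[0,0,-0.08,0,0,0],[0,0,-0.16,0,0,0],[0,0,-0.24,0,0,0],[0,0,-0.32,0,0,0],[0,0,-0.36,0,0,0],[0,0,-0.36,0,0,0]]
  ],
  "gripper": 85
}}

```text
time_s: 28.15
tcp_pos: [554.0, -195.3, 310.9]
orientation: [0.002, 0.796, 0.605, 0.001]
force: [0.8, -0.2, 0.3]
opening: 84.8
finger_force: 0.0
```

```bash
python3 -c "
from h import *
st()
o=[]
for n,(x,y,w,h) in (('top',(340,150,100,100)),('side',(330,175,110,110))):
    im=vision.snapshot(n);cv2.imwrite(f'pics/{n}9.png',im);o.append(cv2.resize(im[y:y+h,x:x+w],(400,400),interpolation=cv2.INTER_CUBIC))
cv2.imwrite('pics/c9.png',np.clip(np.hstack(o)*1.5,0,255).astype(np.uint8))"
```

```text
t 28.15 tcp [ 554.  -195.3  310.9] yawx 74.44 tz [ 0.0042 -0.0015 -1.    ] F [ 0.8 -0.2  0.3] M [0.03 0.02 0.  ] op 84.8 ff 0.0 j [-0.34  0.41  0.44  1.59 -0.    1.5 ]
```

View pics/c9.png

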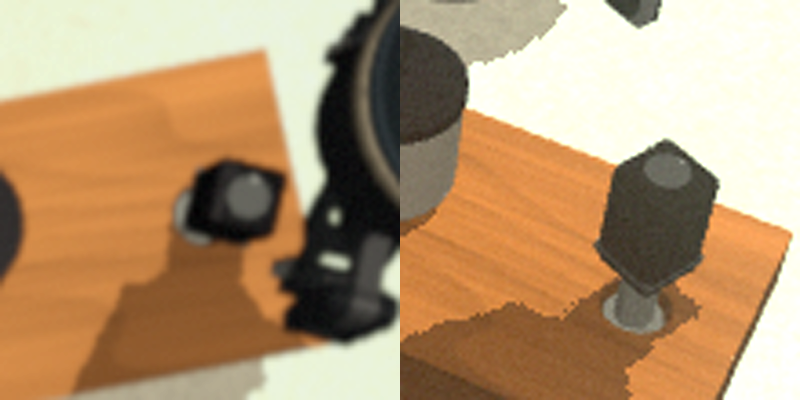

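The key stands upright in the bolt (side crop (655,220), shaft in the ring at (635,310)). The gripper is clear above it and the jar is where it was. Handing in.

```bash
python3 -c "
from rig import robot
print(robot.finish_job())"
```

```text
the job is handed in; nothing more can be done
None
```

The bolt is turned clockwise against its stop and the bigger key is left standing in it, with the job handed in at about 28 s; on the first pass I over-torqued the key and it slipped one hex notch, so I re-gripped it and felt the stop again (about 0.5 N m) before letting go. The jar looked undisturbed in the last pictures; I did not recheck the bowl or small key at the end, and no verdict came back.

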